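# Slide the foot plate round the bent handle rod into its nest

## Task

Pull the drilled aluminium foot plate out of the sheet-metal rack and lay it flat on the bench clear of the rack, so that it can be taken by its plain end. Thread its hole over the free end of the bent handle rod, slide it along the rod and round the bend, seat it flat and square in the shallow pocket at the foot of the rod, ready for fastening, and let go. Leave the tape roll, the blue screwdriver and the orange box that lies on the bench where they are.

Things in the scene. Friction and masses are not known exactly. Their poses are not given: they have to be found in the camera images.
- foot_plate: Aluminium foot plate, 140 (x) x 50 (y) x 16 mm, 0.2 to 0.4 kg, with one 22 mm through hole. Origin: centre of underside. x runs from the drilled end (x = -70 mm) to the plain end (+70 mm); the hole, along z, is at x = -45, y = 0. At the start it lies flat on the rack's floor, 12 mm above the bench, its drilled end sticking out about 60 mm to the front.
- plate_hole (a point): Centre of the plate's hole at mid thickness (plate x = -45, y = 0, z = 8 mm).
- plate_mid (a point): Centre of the foot plate (plate x = 0, y = 0, z = 8 mm).
- rack: Grey sheet-metal sleeve fixed to the bench, 85 deep (x) x 66 wide (y) x 39 mm high, with a foot flange 110 mm wide, 4 mm high. Origin: centre of underside. Open only at its front, the -x side (front edge at x = -42.5 mm), towards the robot. Inside floor at z = 12 mm, inside 60 mm wide and 24 mm high, back wall at x = +39.5 mm.
- nest: Dark steel nest fixed to the bench, holding the bent rod. Origin: on the axis of the rod's upright part, at bench level; z up. Block x -47 to +60 mm, 96 wide (y); pocket floor z = 20 mm. Lips: inner faces y = +-27 and x = -27 mm, sloped tops to z = 31 mm; open at +x, where the plate's plain end sticks out. Seated plate: hole round the rod, plate x along nest x.
- rod_end (a point): Free end of the rod's centre line (round end 8 mm beyond), nest x = -64.6, y = 0, z = 187.5 mm. Bright steel rod, 16 mm diameter, in the nest's plane y = 0: upright at x = 0 up to z = 85 mm, then bent 40 degrees towards -x (centre-line radius 70 mm, bend centre x = -70, z = 85 mm), then a straight arm 75 mm long, direction x = -0.643, z = +0.766.
- slope_mid (a point): Middle of the straight sloping arm, on its centre line, 37.5 mm before rod_end. A plate square to the arm has its plain end raised 40 degrees, on the +x side. The rod passes up through the hole, so a gripper has room only at the plain end, about 85 mm from the hole. Let go on the rod above the pocket, the plate may jam by its own overhang.
- seat_hole (a point): Where the centre of the plate's hole is when the plate is seated (nest x = 0, y = 0, z = 28 mm).
- seat_mid (a point): Where the centre of the plate is when it is seated (nest x = +45, y = 0, z = 28 mm).
- tape_roll: Bystander: black tape roll lying flat, 78 mm across, 19 mm high. Origin: centre of the underside.
- driver_blue: Bystander: screwdriver with blue handle, 200 mm long (along its y), 28 mm thick. Origin: centre of the underside.
- orange_box: Bystander: orange cardboard box lying on the bench at the right, 86 x 151 x 52 mm. Origin: centre of the underside.
Mind the look-alikes: they are no part of the job. Of the things shaped like the foot_plate, the aluminium one is meant.

How it is judged:
On the way, in this order (a step that is already met when the one before it is completed fails the run):
1. the foot plate lies flat on the bench, let go, clear of the rack (height (world z) of plate_mid below 0.012 m and angle between the z axis of foot_plate and the z axis of rack, either way round below 0.06 rad and horizontal distance between plate_mid and rack above 0.085 m and contact force between the fingers and foot_plate below 0.1 N), for 0.1 s.
2. the plate's hole is threaded on the sloping arm of the rod (distance between plate_hole and slope_mid below 0.025 m), for 0.05 s.
At the end, for the whole second after the job is handed in: The foot plate is round the rod and down in the pocket: hole centre and plate centre within 4.5 mm (sideways) and not more than 2.5 mm above their seated places, flat within 0.05 rad, square within 0.08 rad, at rest and let go (horizontal distance between plate_hole and seat_hole below 0.0045 m and horizontal distance between plate_mid and seat_mid below 0.0045 m and z of plate_mid in the frame of seat_mid below 0.0025 m and z of plate_hole in the frame of seat_hole below 0.0025 m and angle between the z axis of foot_plate and the z axis of nest, either way round below 0.05 rad and angle between the x axis of foot_plate and the x axis of nest, either way round below 0.08 rad and linear speed of foot_plate below 0.01 m/s); the robot touches nothing.
It fails at once if the tape roll is moved more than 20 mm (distance of tape_roll from where it was at the start of the episode above 0.02 m).
It fails at once if the screwdriver is moved more than 20 mm (distance of driver_blue from where it was at the start of the episode above 0.02 m).
It fails at once if the orange box is moved more than 20 mm (distance of orange_box from where it was at the start of the episode above 0.02 m).
It also fails if it takes over 58 s, if anything falls off the work surface, if the arm or the gripper's body presses on something with over 40 N, if the wrist force passes 120 N, or if a joint passes its speed limit or range.

## Robot

A 7-joint arm with a two-finger parallel gripper is mounted at the origin on a cart in front of the work surface, level with it; the furniture and walls round the work are solid. World frame = base frame: x ahead of the robot, y to its left, z up, the work surface at z = 0. Lengths are in m, angles in rad, forces in N, time in s.
With the tool pointing down it reaches from about 0.4 to 0.85 m from the base axis. Payload 4.5 kg.
Tool frame: the origin (TCP) lies where the fingers leave the gripper's body, on its centre line; the fingertips stand 64 mm ahead of it and the grasp point (between the pads) lies 45 mm ahead of it; z points along the fingers, y is the line along which they close (so a half turn about z gives the same grasp; the last joint's range is limited). The gripper opens to 88 mm and grips with 3 to 60 N. Pads are 18 mm wide; open, the fingers measure 123 mm over their backs; the gripper's body (75 mm by 187 mm) begins 45 mm behind the grasp point.
Start: joints at [1.276, 0.689, -0.195, 1.565, 0.157, 0.902, -0.215], TCP at [0.202, -0.592, 0.303] pointing down, gripper open.
Joint ranges: [-3.01, 3.01], [-0.46, 2.08], [-1.47, 1.51], [0.13, 2.56], [-1, 4.14], [0.04, 2.09], [-2.66, 2.66]. Speed limits (rad/s): [2.57, 2.57, 3.14, 3.14, 3.14, 3.14, 3.14].

## Interface

Orientations are given as a unit quaternion [x, y, z, w].
In Python, from plant import r gives the robot as it stands.
- The arm moves only by the tool play_rows, never from a script. Its arguments are lists of equal length, an entry for each row: "translation": the shift along the tool's x, y, z in m, a list of three; "delta_rot": the turn, a rotation vector about the tool's x, y, z in degrees, a list of three; "grip": the opening, from -1 (shut) to 1 (fully open). In form: {"translation": [[x, y, z], ...], "delta_rot": [[rx, ry, rz], ...], "grip": [grip, ...]}. A call has 1 to 20 rows; each row shifts and turns the commanded pose from where the row before left it, along the tool's axes as they then stand; what a row does not reach is not made up. A row lasts 1/8 s, in which the tool goes at most 62.5 mm and 10.7 degrees, less where a joint would pass 70% of its speed; a pose out of reach is approached as far as the arm can. A call with a gripper value outside its range is refused whole. The fingers move at their own pace and stop on an object; "squeeze" is the grip in N (left out, the last holds). Time passes only in rows, so rows that do not move let the fingers close. It gives the time, the measured TCP pose, the force, the opening and the grip force at its end, in the units of the state.
- r.get_state(): the state, without advancing time (a new reading comes with each control period).
- r.snapshot(name): name is "side" or "top" or "wrist"; returns the picture (384x512x3 uint8, blue, green, red); there is no depth.
- r.get_calibration(name): a dict with "intrinsics" (3x3 intrinsics, pixels), "eye" and "rotation" of the camera in the world. Camera axes: x right, y up, looking along -z (the intrinsics and any distortion apply to the point x, -y, -z); pixel columns grow to the right and rows downward; lengths in m; the calibration is good to about 2 mm. The wrist camera is an equidistant fisheye: a pixel r from the principal point sees the ray r / f radians off the axis. A picture is of the moment at which its call begins: read the wrist's pose just before it. get_calibration takes no time and is no camera call; for the wrist camera it gives the pose at the moment of the call.
- r.finish_job(): hands the job in; it is judged then, once.
Trained networks look in the newest picture that a camera, given by its name, has taken for a name from the list of things; names that differ only in an ending like _2 or _b are one class to them, and where a whole thing is asked for, a point or a joint stands for the part that bears it (a point fixed in the world has none). Each returns a list of dicts, best first, with "confidence" (0 to 1); they miss things now and then, are a little off and sometimes report something else, mostly with a low value. They report only what shows in the picture. A call takes as long as a camera call. They do not tell look-alikes from the thing itself.
- r.look_for(camera, target): "point" ([x, y, z] in m, in world coordinates, good to about 4 mm: the middle of the surface that is visible of it).
- r.silhouettes(camera, target): "pixels" (384x512 bool, what is visible of it).
The state is a dict: "clock": time; "q": joint angles; "qd": joint speeds; "joint_torque": joint torques, N m; "tool_pos": TCP position; "eef_rot": TCP orientation; "contact_force": force on the tool from outside, world axes, zero at the start; "moment": the same for the moment, N m; "opening": opening from 0.0 (shut) to 1.0 (fully open); "finger_force": force on a finger pad.
Only numpy, scipy, OpenCV 4.12 (cv2) and the standard library are available. Lean on these libraries where they do the work, as an engineer would, in place of code of your own. Each camera call takes 0.05 s, during which the arm holds its last target. There are 200 camera calls.

## Working session

There is one attempt and no reset: what is moved stays moved. The work goes in short steps, Python scripts to look and compute and a tool call to move; the robot and the scene stay as the last step left them, time stands still between calls to the robot, and variables do not carry over. Pictures are saved under pics/ and viewed, at most 10 in all, crops included, and the job is handed in when it is done.

Besides the shell and the picture viewer there is one more tool, called after "Call:" as a command line: name --argument value ..., lists and objects as JSON in quotes. play_rows: Moves the arm, as the interface text tells. Its arguments: {"type":"object","properties":{"translation":{"type":"array","items":{"type":"array","items":{"type":"number"}}},"delta_rot":{"type":"array","items":{"type":"array","items":{"type":"number"}}},"grip":{"type":"array","items":{"type":"number"}},"squeeze":{"type":"number"}},"required":["translation","delta_rot","grip"]}

```bash
ls; mkdir -p pics; cat > h.py <<'E'
import numpy as np, cv2
from plant import r
from scipy.spatial.transform import Rotation as R
def cal(n):
    c=r.get_calibration(n); return np.array(c["intrinsics"]),np.array(c["eye"]),np.array(c["rotation"])
def ray(n,u,v,c=None):
    K,e,Q=c or cal(n)
    x=(u-K[0,2])/K[0,0]; y=(v-K[1,2])/K[1,1]
    if n=="wrist":
        t=np.hypot(x,y); s=np.sin(t)/max(t,1e-9); d=np.array([x*s,-y*s,-np.cos(t)])
    else: d=np.array([x,-y,-1.])
    d=Q@d; return e,d/np.linalg.norm(d)
def atz(n,u,v,z,c=None):
    e,d=ray(n,u,v,c); return e+d*(z-e[2])/d[2]
def proj(n,P,c=None):
    K,e,Q=c or cal(n); p=Q.T@(np.array(P)-e); p=np.array([p[0],-p[1],-p[2]])
    if n=="wrist":
        t=np.arctan2(np.hypot(p[0],p[1]),p[2]); q=p[:2]/np.hypot(p[0],p[1])*t
    else: q=p[:2]/p[2]
    return np.array([K[0,0]*q[0]+K[0,2],K[1,1]*q[1]+K[1,2]])
E
python3 - <<'E'
from h import *
s=r.get_state();print(s)
ims=[]
for n in("top","side"):
    im=r.snapshot(n);cv2.imwrite(f"pics/{n}0.png",cv2.resize(im,(800,600)));np.save(f"pics/{n}0.npy",im)
    for t in("foot_plate","rack","nest","rod_end","slope_mid","tape_roll","driver_blue","orange_box","plate_hole"):
        try:print(n,t,[(np.round(d["point"],3).tolist(),round(d["confidence"],2)) for d in r.look_for(n,t)][:4])
        except Exception as e:print(n,t,e)
    c=cal(n);print(np.round(c[0],1).tolist(),np.round(c[1],3),np.round(c[2],3).tolist())
E
```

```text
pics
{'clock': 0.0, 'q': array([ 1.27579429,  0.68997312, -0.19450297,  1.56635726,  0.15734452,
        0.90250117, -0.21507442]), 'qd': array([-4.99871341e-04,  1.17570127e-03, -3.23250087e-04, -5.95734476e-06,
       -9.33931413e-04, -1.30687375e-03, -2.76372944e-03]), 'joint_torque': array([-5.83352767e-05, -5.27571809e+01, -1.26694478e+00, -1.53430688e+01,
       -5.25921502e-02,  6.50588656e-03,  1.65453298e-04]), 'tool_pos': array([ 0.20159662, -0.59104343,  0.30191291]), 'eef_rot': array([ 9.86505444e-01,  1.63725864e-01, -2.37678294e-04, -8.90507755e-04]), 'contact_force': array([-0.53733454, -0.19834771, -0.6818765 ]), 'moment': array([-0.00548201, -0.00666791, -0.06968863]), 'finger_force': 0.0, 'opening': 0.9954143695422647}
top foot_plate [([0.371, -0.215, 0.015], 0.96), ([0.488, 0.175, 0.026], 0.84)]
top rack [([0.56, 0.19, 0.039], 0.67)]
top nest [([0.574, -0.193, 0.019], 0.9), ([0.671, -0.458, 0.05], 0.71)]
top rod_end [([0.574, -0.193, 0.023], 0.71), ([0.444, -0.366, 0.022], 0.31)]
top slope_mid [([0.578, -0.191, 0.016], 0.84)]
top tape_roll [([0.722, -0.003, 0.022],
[... 310 characters left out ...]
te [([0.486, 0.184, 0.027], 0.81), ([0.368, -0.2, 0.013], 0.72)]
side rack [([0.554, 0.213, 0.037], 0.96), ([0.446, -0.351, 0.017], 0.55)]
side nest [([0.571, -0.188, 0.029], 0.97), ([0.713, 0.007, 0.022], 0.61)]
side rod_end [([0.572, -0.189, 0.022], 0.71)]
side slope_mid [([0.568, -0.189, 0.026], 0.72)]
side tape_roll [([0.717, 0.01, 0.016], 0.9)]
side driver_blue []
side orange_box [([0.67, -0.412, 0.052], 0.83), ([0.487, 0.184, 0.033], 0.7), ([0.447, -0.352, 0.019], 0.21)]
side plate_hole [([0.365, -0.198, 0.017], 0.95), ([0.488, 0.186, 0.03], 0.87), ([0.569, -0.19, 0.022], 0.51)]
[[372.6, 0.0, 259.5], [0.0, 372.6, 188.4], [0.0, 0.0, 1.0]] [0.205 0.835 0.688] [-0.09, 0.502, 0.85, -0.132]
```

```bash
sed -i 's/np.array(c\["rotation"\])$/R.from_quat(c["rotation"]).as_matrix()/' h.py
python3 - <<'E'
from h import *
for n in("top","side"):
    print(n,[proj(n,p).round() for p in((.371,-.215,.015),(.488,.175,.026),(.722,-.003,.02))])
E
```

```text
top [array([289., 250.]), array([166., 210.]), array([225., 138.])]
side [array([315., 213.]), array([241., 282.]), array([191., 230.])]
```

View pics/top0.png

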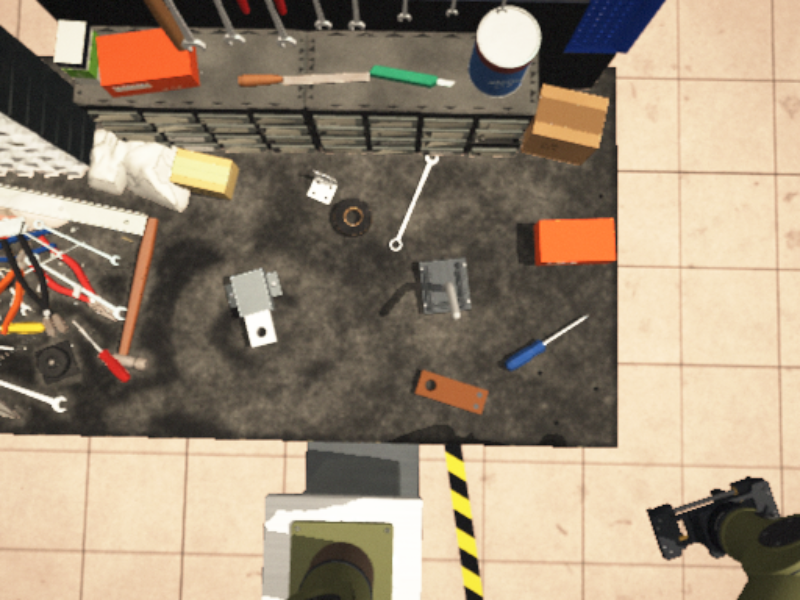

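View pics/side0.png

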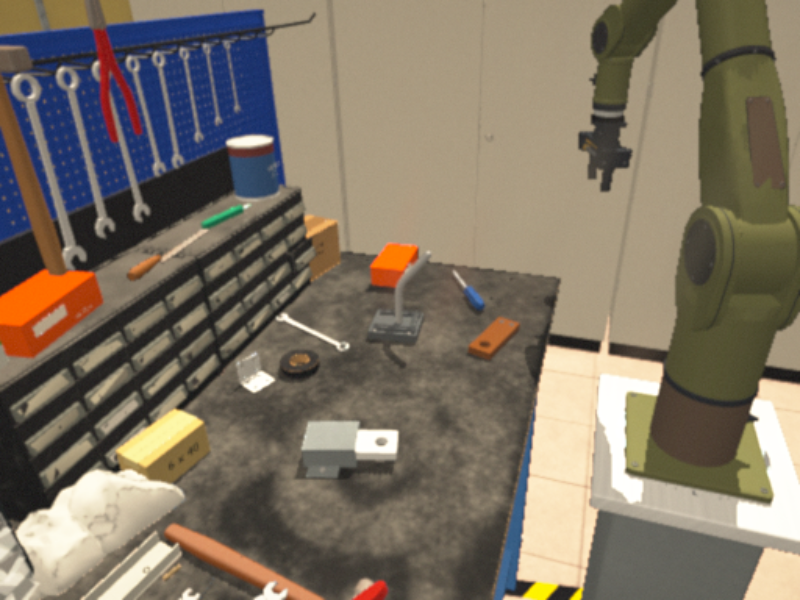

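Call:
play_rows --translation '[[0.04, -0.03, -0.01], [0.04, -0.03, -0.01], [0.04, -0.03, -0.01], [0.04, -0.03, -0.01], [0.04, -0.03, -0.01], [0.04, -0.03, 0], [0.04, -0.03, 0], [0.04, -0.03, 0], [0.04, -0.03, 0], [0, 0, 0], [0, 0, 0]]' --delta_rot '[[0, 0, 0], [0, 0, 0], [0, 0, 0], [0, 0, 0], [0, 0, 0], [0, 0, 0], [0, 0, 0], [0, 0, 0], [0, 0, 0], [0, 0, 0], [0, 0, 0]]' --grip '[1, 1, 1, 1, 1, 1, 1, 1, 1, 1, 1]'

```text
clock: 2.38
tool_pos: [0.455, -0.2203, 0.3527]
eef_rot: [0.987, 0.164, -0.0, 0.0]
contact_force: [0.1, -0.5, -0.9]
opening: 1.002
finger_force: 0.0
```

```bash
cat >> h.py <<'E'
def wr(tag,view=True):
    c=cal("wrist");im=r.snapshot("wrist");np.savez(f"pics/{tag}.npz",im=im,K=c[0],e=c[1],Q=c[2])
    if view:cv2.imwrite(f"pics/{tag}.png",cv2.resize(im,(800,600)))
    return im,c
def ld(tag):
    z=np.load(f"pics/{tag}.npz");return z["im"],(z["K"],z["e"],z["Q"])
def look(n,ts):
    for t in ts: print(n,t,[(np.round(d["point"],4).tolist(),round(d["confidence"],2)) for d in r.look_for(n,t)][:4])
E
python3 - <<'E'
from h import *
s=r.get_state();print(s['clock'],s['tool_pos'],s['eef_rot'])
im,c=wr("w1");print(c)
look("wrist",["nest","rod_end","slope_mid","seat_hole"])
E
```

```text
2.375 [ 0.45496432 -0.22027838  0.35270456] [ 9.86534357e-01  1.63553478e-01 -3.47204562e-04  3.19170881e-04]
(array([[297.31863964,   0.        , 257.4578219 ],
       [  0.        , 297.31863964, 192.45127196],
       [  0.        ,   0.        ,   1.        ]]), array([ 0.53012723, -0.1959001 ,  0.43533316]), array([[ 3.21690322e-01,  9.01349386e-01,  2.89973484e-01],
       [-9.46844909e-01,  3.06157891e-01,  9.87525375e-02],
       [ 2.32868782e-04, -3.06327653e-01,  9.51926108e-01]]))
wrist nest [([0.5756, -0.1989, 0.0193], 0.71)]
wrist rod_end [([0.5774, -0.1982, 0.0221], 0.83)]
wrist slope_mid [([0.5724, -0.1961, 0.0213], 0.93)]
wrist seat_hole [([0.5745, -0.1997, 0.0218], 0.88)]
```

View pics/w1.png

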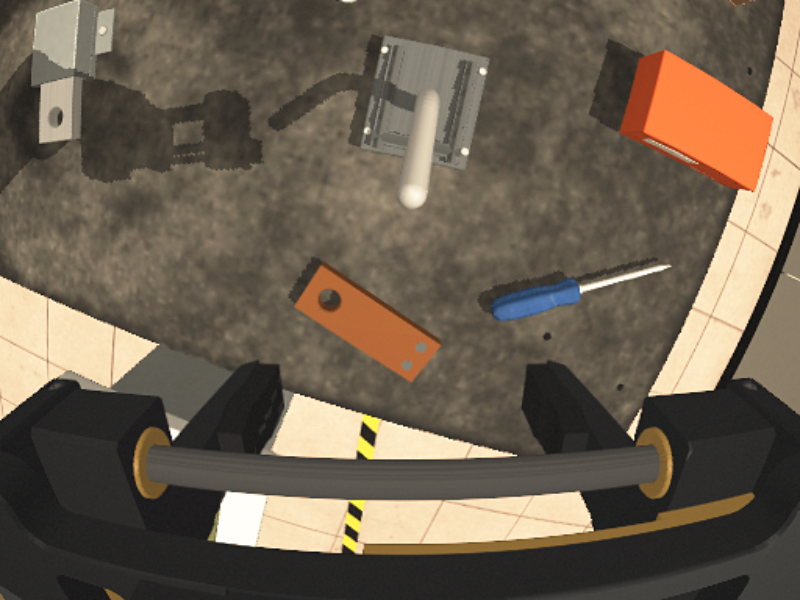

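Call:
play_rows --translation '[[0.04, -0.005, 0.005], [0.04, -0.005, 0.005], [0.03, -0.005, 0.005], [0, 0, 0], [0, 0, 0]]' --delta_rot '[[0, 0, 0], [0, 0, 0], [0, 0, 0], [0, 0, 0], [0, 0, 0]]' --grip '[1, 1, 1, 1, 1]'

```text
clock: 3.25
tool_pos: [0.5535, -0.1713, 0.3376]
eef_rot: [0.987, 0.163, -0.001, 0.0]
contact_force: [-0.5, -0.6, -0.3]
opening: 0.999
finger_force: 0.0
```

```bash
cat >> h.py <<'E'
def sil(n,t,tag):
    o=r.silhouettes(n,t); print(n,t,[(round(d["confidence"],2),int(d["pixels"].sum()),np.argwhere(d["pixels"]).mean(0).round().tolist()) for d in o])
    np.save(f"pics/{tag}_{t}.npy",np.array([d["pixels"] for d in o]))
E
python3 - <<'E'
from h import *
wr("w2");sil("wrist","nest","w2")
r.snapshot("top")
for t in("nest","foot_plate","rack"): sil("top",t,"top")
r.snapshot("side")
for t in("nest","foot_plate","rack"): sil("side",t,"side")
E
```

```text
wrist nest [(0.57, 6509, [157.0, 282.0])]
top nest []
top foot_plate [(0.74, 360, [210.0, 166.0])]
top rack [(0.6, 757, [187.0, 161.0])]
side nest [(0.58, 833, [201.0, 256.0])]
side foot_plate [(0.96, 468, [285.0, 241.0]), (0.74, 484, [216.0, 316.0]), (0.16, 610, [169.0, 251.0])]
side rack [(0.62, 1135, [286.0, 211.0])]
```

Call:
play_rows --translation '[[0, -0.04, 0.005], [0, -0.04, 0.005], [0, -0.04, 0.005], [0, -0.04, 0.005], [0, -0.04, 0.005], [0, -0.04, 0.005], [0, -0.04, 0], [0, 0, 0], [0, 0, 0]]' --delta_rot '[[0, 0, 0], [0, 0, 0], [0, 0, 0], [0, 0, 0], [0, 0, 0], [0, 0, 0], [0, 0, 0], [0, 0, 0], [0, 0, 0]]' --grip '[1, 1, 1, 1, 1, 1, 1, 1, 1]'

```text
clock: 4.88
tool_pos: [0.4645, 0.0943, 0.3078]
eef_rot: [0.987, 0.163, 0.0, 0.0]
contact_force: [0.3, 0.0, -0.5]
opening: 0.999
finger_force: 0.0
```

```bash
python3 - <<'E'
from h import *
s=r.get_state();print(s['clock'],s['tool_pos'],s['eef_rot'])
wr("w3")
for t in("nest","foot_plate","rack"): sil("wrist",t,"w3")
look("wrist",["plate_hole","foot_plate","rack"])
E
```

```text
4.875 [0.46450257 0.09434176 0.30779432] [9.86551118e-01 1.63452508e-01 1.63481454e-04 3.77714113e-04]
wrist nest [(0.85, 4091, [157.0, 465.0])]
wrist foot_plate [(0.98, 1917, [126.0, 202.0]), (0.84, 501, [259.0, 398.0])]
wrist rack [(0.7, 5010, [66.0, 206.0]), (0.55, 1885, [126.0, 202.0])]
wrist plate_hole [([0.391, -0.1671, 0.017], 0.74), ([0.4852, 0.1775, 0.025], 0.63)]
wrist foot_plate [([0.3984, -0.171, 0.0184], 0.93), ([0.4916, 0.1745, 0.0299], 0.63)]
wrist rack [([0.563, 0.19, 0.0396], 0.79), ([0.5749, -0.186, 0.0229], 0.44)]
```

View pics/w3.png

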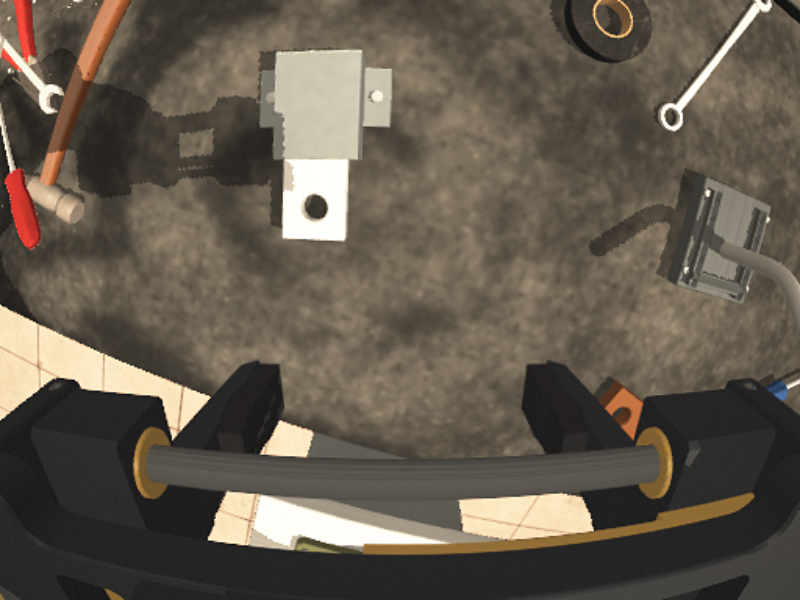

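View pics/w2.png

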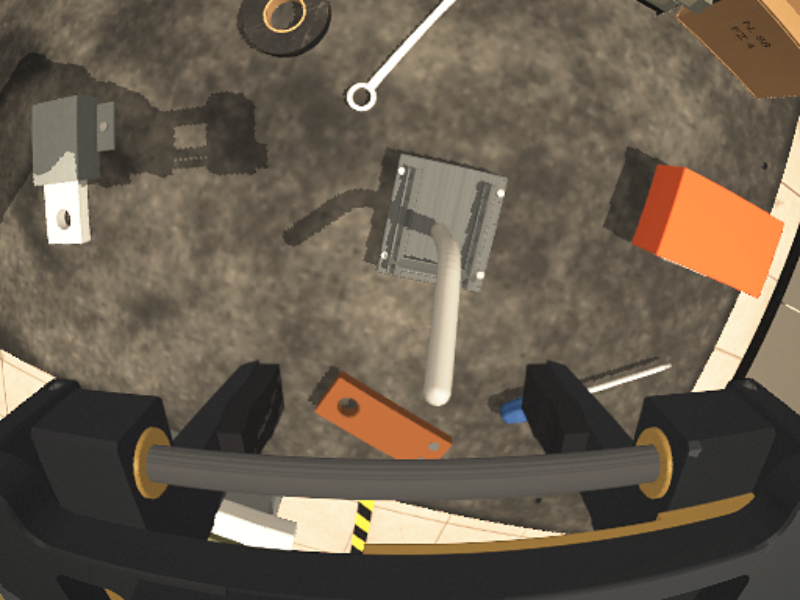

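```bash
cat > fit.py <<'E'
from h import *
from scipy.optimize import least_squares
def T(p,P): # p=x,y,yaw
    c,s=np.cos(p[2]),np.sin(p[2]); P=np.asarray(P,float)
    return np.c_[p[0]+c*P[:,0]-s*P[:,1],p[1]+s*P[:,0]+c*P[:,1],P[:,2]]
def rodline(n=30):
    a=np.radians(np.linspace(0,40,10))
    up=[[0,0,z] for z in np.linspace(40,85,8)]
    b=[[-70+70*np.cos(t),0,85+70*np.sin(t)] for t in a[1:]]
    e=np.array(b[-1]); d=np.array([-.643,0,.766])
    return np.array(up+b+[e+d*t for t in np.linspace(5,75,12)])/1000
E
python3 - <<'E'
from fit import *
C={k:ld(k) for k in("w1","w2","w3")}
S=.64
obs={"w1":[(375,38),(490,65),(465,170),(362,145)],"w2":[(402,153),(507,180),(480,290),(380,270)]}
tip={"w1":(413,193),"w2":(437,393)}
# corners order: far-left (+x,+y), far-right, near-right, near-left
def res(q):
    h=q[3];o=[]
    c=np.array([[60,48,0],[60,-48,0],[-47,-48,0],[-47,48,0]])/1000;c[:,2]=h
    W=T(q,c);E=T(q,[[-.0646,0,.1875]])
    for k in obs:
        cc=C[k][1]
        o+=[proj("wrist",w,cc)-np.array(p)*S for w,p in zip(W,obs[k])]
        o.append(proj("wrist",E[0],cc)-np.array(tip[k])*S)
    return np.ravel(o)
f=least_squares(res,[.574,-.193,0,.02]);print(f.x[:2],np.degrees(f.x[2]),f.x[3]);print(f.fun.reshape(-1,2).round(1).tolist())
# plate/rack from w3
cc=C["w3"][1]
P=[atz("wrist",u*S,v*S,.028,cc) for u,v in[(283,158),(348,158),(347,240),(283,238),(316,205)]]
Rk=[atz("wrist",u*S,v*S,.039,cc) for u,v in[(275,52),(362,50),(360,158),(275,158)]]
print(np.round(P,4),np.round(Rk,4))
for a in(P,Rk):
    a=np.array(a)
    for i,j in((0,1),(1,2),(3,2),(0,3)):
        d=a[j]-a[i];print(np.hypot(*d[:2]).round(4),np.degrees(np.arctan2(d[1],d[0])).round(1))
# rod edges in w2,w1
for k in("w2","w1"):
    g=cv2.cvtColor(C[k][0],cv2.COLOR_BGR2GRAY)
    for w in T(f.x,rodline())[::3]:
        u,v=proj("wrist",w,C[k][1]);row=g[int(round(v)),int(u)-12:int(u)+13];print(k,round(u,1),round(v,1),row.tolist())
E
```

```text
[ 0.57649437 -0.20004718] 7.048582152233252 0.009632627899089218
[[6.0, -0.2], [-1.0, -3.0], [-0.6, 0.8], [-1.0, 2.9], [-0.0, 1.1], [-0.9, 0.3], [-0.4, -1.7], [-0.9, 0.1], [-1.9, -0.2], [0.7, -0.8]]
[[0.5108 0.2075 0.028 ]
 [0.5256 0.1579 0.028 ]
 [0.4634 0.1389 0.028 ]
 [0.4489 0.1893 0.028 ]
 [0.4827 0.1709 0.028 ]] [[0.5893 0.2372 0.039 ]
 [0.6082 0.1733 0.039 ]
 [0.5287 0.1481 0.039 ]
 [0.5099 0.2109 0.039 ]]
0.0517 -73.4
0.065 -163.1
0.0524 -74.0
0.0645 -163.7
0.0667 -73.6
0.0834 -162.4
0.0656 -73.4
0.0836 -161.7
w2 283.2 151.2 [146, 146, 140, 127, 127, 90, 116, 123, 126, 128, 129, 130, 135, 136, 134, 134, 130, 124, 136, 143, 146, 145, 148, 147, 144]
w2 284.5 153.9 [141, 139, 140, 145, 143, 136, 114, 123, 125, 129, 135, 137, 142, 143, 144, 144, 146, 154, 154, 149, 149, 147, 146, 146, 150]
w2 286.0 156.9 [139, 143, 143, 139, 144, 140, 112, 124, 131, 137, 143, 148, 147, 151, 150, 157, 165, 170, 174, 168, 160, 143, 134, 99, 85]
w2 287.3 160.6 [141, 142, 147, 147, 140, 122, 130, 139, 148, 152, 150, 154, 163, 169, 179, 188, 194, 193, 187, 155, 82, 89, 88, 79, 95]
w2 287.8 167.4 [67, 
[... 1486 characters left out ...]
w1 273.3 71.5 [131, 125, 107, 90, 121, 137, 144, 151, 162, 176, 187, 194, 203, 207, 211, 214, 212, 208, 201, 170, 132, 133, 136, 134, 135]
w1 271.7 80.6 [134, 130, 126, 125, 126, 135, 145, 151, 159, 175, 185, 195, 201, 205, 209, 212, 215, 211, 205, 194, 145, 132, 137, 133, 135]
w1 269.8 92.2 [103, 103, 103, 110, 130, 139, 147, 153, 162, 174, 183, 195, 201, 204, 209, 214, 213, 213, 208, 203, 171, 109, 108, 111, 110]
w1 267.6 105.1 [125, 122, 116, 127, 134, 143, 150, 157, 169, 179, 190, 198, 201, 207, 210, 214, 215, 213, 208, 203, 178, 124, 107, 103, 110]
w1 265.2 119.5 [118, 118, 125, 135, 151, 168, 181, 193, 207, 218, 222, 224, 225, 225, 225, 223, 219, 213, 207, 203, 178, 135, 123, 119, 114]
```

```bash
cat >> h.py <<'E'
def tri(a):  # [(tag,u800,v800)]
    A=np.zeros((3,3));b=np.zeros(3)
    for k,u,v in a:
        e,d=ray("wrist",u*.64,v*.64,ld(k)[1]);M=np.eye(3)-np.outer(d,d);A+=M;b+=M@e
    return np.linalg.solve(A,b)
def tool(xdir,zdir): # tool rotation from x and z directions
    z=np.array(zdir)/np.linalg.norm(zdir);x=np.array(xdir)-np.dot(xdir,z)*z;x/=np.linalg.norm(x)
    return R.from_matrix(np.c_[x,np.cross(z,x),z])
def go(grasp,Rt,s=None):
    s=s or r.get_state();R0=R.from_quat(s["eef_rot"])
    p=np.array(grasp)-.045*Rt.as_matrix()[:,2]
    d=R0.inv().apply(p-s["tool_pos"]);w=(R0.inv()*Rt).as_rotvec(degrees=True)
    print("target tcp",p.round(4),"tool shift",d.round(4),"rotvec",w.round(2))
E
python3 - <<'E'
from h import *
print("hole",tri([("w2",66,218),("w3",316,206)]),"front-right",tri([("w2",88,243),("w3",347,240)]),"rodtip",tri([("w1",413,193),("w2",437,393)]))
y=np.radians(16.9)
go([.4848,.1728,.024],tool([np.cos(y),np.sin(y),0],[0,0,-1]))
E
```

```text
hole [0.48112849 0.17130716 0.02333284] front-right [0.46146564 0.13943388 0.01905568] rodtip [ 0.51334586 -0.20716431  0.19088344]
target tcp [0.4848 0.1728 0.069 ] tool shift [ 0.0445 -0.0678  0.2387] rotvec [ 0.01 -0.01  1.86]
```

Call:
play_rows --translation '[[0.02, -0.035, 0.03], [0.0245, -0.033, 0.04], [0, 0, 0.05], [0, 0, 0.05], [0, 0, 0.03], [0, 0, 0.02], [0, 0, 0.018], [0, 0, 0], [0, 0, 0], [0, 0, 0]]' --delta_rot '[[0, 0, 1.9], [0, 0, 0], [0, 0, 0], [0, 0, 0], [0, 0, 0], [0, 0, 0], [0, 0, 0], [0, 0, 0], [0, 0, 0], [0, 0, 0]]' --grip '[1, 1, 1, 1, 1, 1, 1, 1, 0.4, 0.2]' --squeeze 40

```text
clock: 6.48
tool_pos: [0.4862, 0.1734, 0.0706]
eef_rot: [0.989, 0.147, 0.001, -0.0]
contact_force: [0.0, 0.4, -0.7]
opening: 0.793
finger_force: 0.0
```

Call:
play_rows --translation '[[0, 0, 0], [0, 0, 0], [0, 0, 0], [0, 0, 0], [0, 0, 0], [0, 0, 0]]' --delta_rot '[[0, 0, 0], [0, 0, 0], [0, 0, 0], [0, 0, 0], [0, 0, 0], [0, 0, 0]]' --grip '[-1, -1, -1, -1, -1, -1]' --squeeze 40

```text
clock: 7.22
tool_pos: [0.4856, 0.1734, 0.0698]
eef_rot: [0.989, 0.147, 0.0, -0.0]
contact_force: [-0.7, 0.4, 3.4]
opening: 0.564
finger_force: 40.0
```

Call:
play_rows --translation '[[0, 0, -0.002], [-0.02, 0, 0], [-0.03, 0, 0], [-0.03, 0, 0], [-0.03, 0, 0], [0, 0, 0], [0, 0, 0]]' --delta_rot '[[0, 0, 0], [0, 0, 0], [0, 0, 0], [0, 0, 0], [0, 0, 0], [0, 0, 0], [0, 0, 0]]' --grip '[-1, -1, -1, -1, -1, -1, -1]'

```text
clock: 8.1
tool_pos: [0.4139, 0.1511, 0.0823]
eef_rot: [0.989, 0.147, -0.015, 0.004]
contact_force: [-4.5, -0.4, -3.1]
opening: 0.565
finger_force: 40.0
```

```bash
python3 - <<'E'
from h import *
s=r.get_state();y=np.radians(7)
print(s['tool_pos'],s['contact_force'])
go([.45,.0,.06],tool([np.cos(y),np.sin(y),0],[0,0,-1]))
E
```

```text
[0.41386161 0.15114441 0.0822631 ] [-4.51412506 -0.42704512 -3.13212048]
target tcp [0.45  0.    0.105] tool shift [-0.0101  0.1552 -0.0219] rotvec [0.36 1.7  9.93]
```

```bash
python3 - <<'E'
from h import *
s=r.get_state();print(s['q'].round(3),R.from_quat(s['eef_rot']).as_matrix().round(3).tolist())
wr("w4");sil("wrist","foot_plate","w4")
r.snapshot("side");sil("side","foot_plate","s4")
E
```

```text
[-0.427  0.917 -0.044  2.227  0.866  0.044 -2.595] [[0.956, 0.291, -0.028], [0.291, -0.957, -0.012], [-0.03, 0.004, -1.0]]
wrist foot_plate [(0.84, 29281, [154.0, 257.0])]
side foot_plate [(0.91, 430, [216.0, 315.0]), (0.87, 471, [281.0, 242.0])]
```

View pics/w4.png

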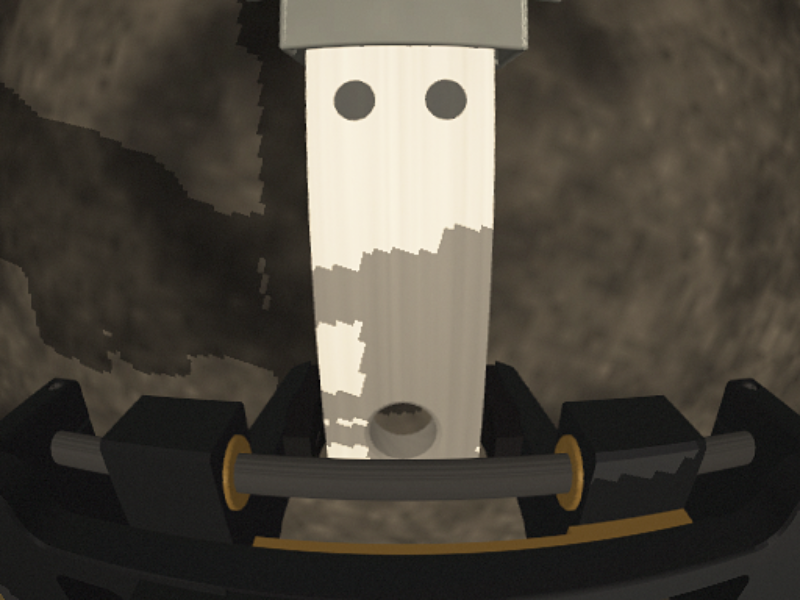

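Call:
play_rows --translation '[[0.01, 0, 0.006], [0.01, 0, 0.005], [0, 0, 0], [0, 0, 0], [0, 0, 0], [0, 0, 0], [0, 0, -0.01], [0, 0, -0.02], [0, 0, -0.02], [0.03, 0, 0], [0.03, 0, 0], [0, 0, 0]]' --delta_rot '[[0, 1, 0], [0, 0.7, 0], [0, 0, 0], [0, 0, 0], [0, 0, 0], [0, 0, 0], [0, 0, 0], [0, 0, 0], [0, 0, 0], [0, 0, 0], [0, 0, 0], [0, 0, 0]]' --grip '[-1, -1, -1, 0.9, 0.9, 0.9, 0.9, 0.9, 0.9, 0.9, 0.9, 0.9]'

```text
clock: 9.8
tool_pos: [0.4955, 0.1763, 0.1231]
eef_rot: [0.989, 0.146, 0.001, 0.001]
contact_force: [0.2, 0.1, 0.0]
opening: 0.951
finger_force: 0.0
```

```bash
python3 - <<'E'
from h import *
s=r.get_state();print(s['q'].round(3),s['tool_pos'],s['contact_force'],R.from_quat(s['eef_rot']).as_matrix().round(3).tolist())
wr("w5");look("wrist",["plate_hole","foot_plate","rack"])
r.snapshot("side");look("side",["plate_hole","foot_plate"])
E
```

```text
[-0.194  0.88  -0.396  1.985  0.791  0.434 -2.473] [0.49549625 0.17630476 0.12305569] [0.22476049 0.1193048  0.02082268] [[0.957, 0.289, 0.002], [0.289, -0.957, -0.001], [0.002, 0.002, -1.0]]
wrist plate_hole [([0.4775, 0.1745, 0.0218], 0.76)]
wrist foot_plate [([0.4844, 0.1721, 0.0252], 0.76)]
wrist rack [([0.5597, 0.1941, 0.0384], 0.95)]
side plate_hole [([0.366, -0.2006, 0.0149], 0.92), ([0.4565, 0.1747, 0.0215], 0.61)]
side foot_plate [([0.3662, -0.1979, 0.0117], 0.97), ([0.4528, 0.1756, 0.0154], 0.72)]
```

View pics/w5.png

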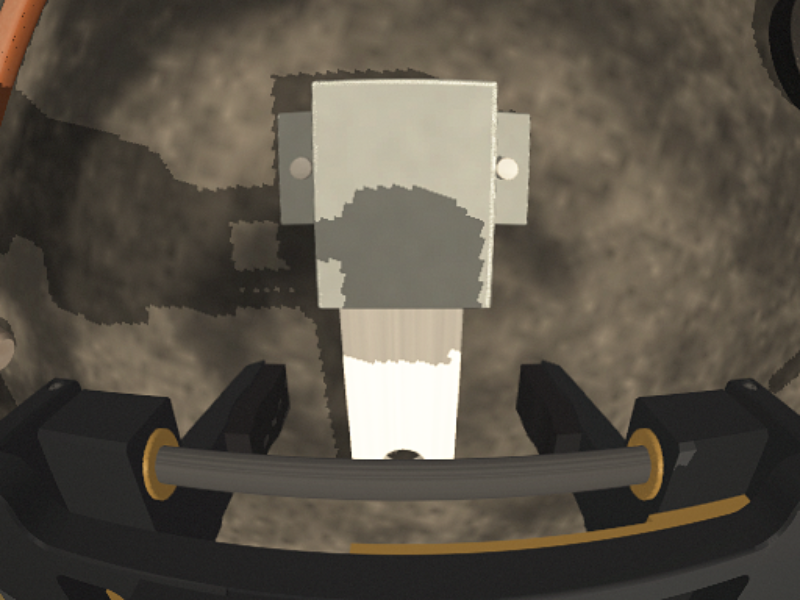

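```bash
python3 - <<'E'
from h import *
c=ld("w5")[1];S=.64
rf=atz("wrist",405*S,308*S,.039,c);print(rf)
for z in(.016,.022,.028):
    h=atz("wrist",403*S,451*S,z,c);print(z,h,np.hypot(*(h-rf)[:2]))
for v in(315,440):
    a,b=[atz("wrist",u*S,v*S,.026,c) for u in((341,463) if v==315 else (351,456))];print((a+b)/2,np.hypot(*(a-b)[:2]),np.degrees(np.arctan2((b-a)[1],(b-a)[0]))+90)
E
```

```text
[0.51785873 0.18064982 0.039     ]
0.016 [0.438207   0.15733387 0.016     ] 0.08299416519542116
0.022 [0.44241181 0.15861991 0.022     ] 0.07859742474744506
0.028 [0.44661661 0.15990595 0.028     ] 0.07420072423185123
[0.51040689 0.17958266 0.026     ] 0.050385014593963495 16.73538651225816
[0.45112388 0.16100585 0.026     ] 0.04906110505838404 16.672931163380056
```

Call:
play_rows --translation '[[0, 0.001, 0.02], [0, 0, 0.02], [0, 0, 0.014], [0, 0, 0], [0, 0, 0], [0, 0, 0], [0, 0, 0], [0, 0, 0], [0, 0, -0.002], [-0.02, 0, 0], [-0.02, 0, 0], [-0.015, 0, 0], [0, 0, 0], [0, 0, 0]]' --delta_rot '[[0, 0, 0], [0, 0, 0], [0, 0, 0], [0, 0, 0], [0, 0, 0], [0, 0, 0], [0, 0, 0], [0, 0, 0], [0, 0, 0], [0, 0, 0], [0, 0, 0], [0, 0, 0], [0, 0, 0], [0, 0, 0]]' --grip '[0.9, 0.9, 0.9, -1, -1, -1, -1, -1, -1, -1, -1, -1, -1, -1]'

```text
clock: 11.9
tool_pos: [0.4421, 0.1592, 0.0708]
eef_rot: [0.989, 0.147, 0.0, 0.001]
contact_force: [0.6, -0.7, -3.9]
opening: 0.566
finger_force: 40.0
```

```bash
python3 - <<'E'
from h import *
s=r.get_state();y=np.radians(7)
print(s['q'].round(3),s['tool_pos'],s['contact_force'],s['opening'])
go([.49,.03,.07],tool([np.cos(y),np.sin(y),0],[0,0,-1]))
E
```

```text
[-0.411  0.942 -0.055  2.163  0.896  0.06  -2.614] [0.44208806 0.15920627 0.0707955 ] [ 0.61572389 -0.74062078 -3.85495141] 0.5655905095059163
target tcp [0.49  0.03  0.115] tool shift [ 0.0081  0.1377 -0.0439] rotvec [0.15 0.   9.95]
```

Call:
play_rows --translation '[[0, 0, -0.01], [0, 0.01, -0.015], [0.01, 0.03, -0.015], [0, 0.04, -0.005], [0, 0.04, 0], [0, 0.02, 0], [0, 0, 0], [0, 0, 0]]' --delta_rot '[[0, 0, 0], [0, 0, 1], [0, 0, 2], [0, 0, 3], [0, 0, 3], [0, 0, 1], [0, 0, 0], [0, 0, 0]]' --grip '[-1, -1, -1, -1, -1, -1, -1, -1]'

```text
clock: 12.9
tool_pos: [0.4823, 0.0266, 0.1168]
eef_rot: [0.998, 0.061, 0.0, 0.001]
contact_force: [0.4, 0.5, -4.4]
opening: 0.562
finger_force: 40.0
```

```bash
python3 - <<'E'
from h import *
s=r.get_state()
print(s['q'].round(3),s['tool_pos'],R.from_quat(s['eef_rot']).as_matrix().round(3).tolist(),s['contact_force'],s['moment'])
wr("w6",0);sil("wrist","foot_plate","w6");look("wrist",["foot_plate","plate_hole"])
E
```

```text
[ 0.016  0.857 -0.274  2.116  0.844  0.278 -2.439] [0.48231638 0.02660721 0.11675889] [[0.993, 0.122, 0.001], [0.122, -0.993, -0.001], [0.0, 0.001, -1.0]] [ 0.44844814  0.45558056 -4.38744404] [ 0.04989867 -0.05510606  0.02761408]
wrist foot_plate []
wrist foot_plate [([0.5045, 0.0299, 0.0766], 0.84)]
wrist plate_hole [([0.4977, 0.0264, 0.0728], 0.57)]
```

Call:
play_rows --translation '[[0, 0, 0.02], [0, 0, 0.015], [0, 0, 0.01], [0, 0, 0.005], [0, 0, 0], [0, 0, 0], [0, 0, 0], [0, 0, 0], [0, 0, 0], [0, 0, 0]]' --delta_rot '[[0, 0, 0], [0, 0, 0], [0, 0, 0], [0, 0, 0], [0, 0, 0], [0, 0, 0], [0, 0, 0], [0, 0, 0], [0, 0, 0], [0, 0, 0]]' --grip '[-1, -1, -1, -1, -1, 0.9, 0.9, 0.9, 0.9, 0.9]'

```text
clock: 14.35
tool_pos: [0.482, 0.0252, 0.0663]
eef_rot: [0.998, 0.061, -0.0, 0.002]
contact_force: [-0.7, -0.1, 0.6]
opening: 0.952
finger_force: 0.0
```

```bash
python3 - <<'E'
from h import *
s=r.get_state()
print(s['tool_pos'],R.from_quat(s['eef_rot']).as_matrix().round(3).tolist(),s['contact_force'])
wr("w7");sil("wrist","foot_plate","w7");look("wrist",["foot_plate"])
m=np.load("pics/w7_foot_plate.npy")
if len(m):
    q=cv2.boxPoints(cv2.minAreaRect(np.argwhere(m[0])[:,::-1].astype(np.float32)));c=ld("w7")[1]
    print(q*1.5625,[atz("wrist",*p,.016,c).round(4) for p in q])
E
```

```text
[0.48200401 0.02520277 0.06633514] [[0.993, 0.121, -0.0], [0.121, -0.993, -0.003], [-0.001, 0.003, -1.0]] [-0.65776414 -0.09065291  0.62149121]
wrist foot_plate [(0.67, 15999, [238.0, 256.0])]
wrist foot_plate [([0.5012, 0.0299, 0.0173], 0.61), ([0.5675, 0.1588, 0.017], 0.35)]
[[316.1426  245.66316]
 [484.0493  242.43417]
 [489.91113 547.2493 ]
 [322.00446 550.47833]] [array([0.5322, 0.0554, 0.016 ]), array([0.5391, 0.0066, 0.016 ]), array([ 0.4154, -0.021 ,  0.016 ]), array([0.4054, 0.0484, 0.016 ])]
```

View pics/w7.png

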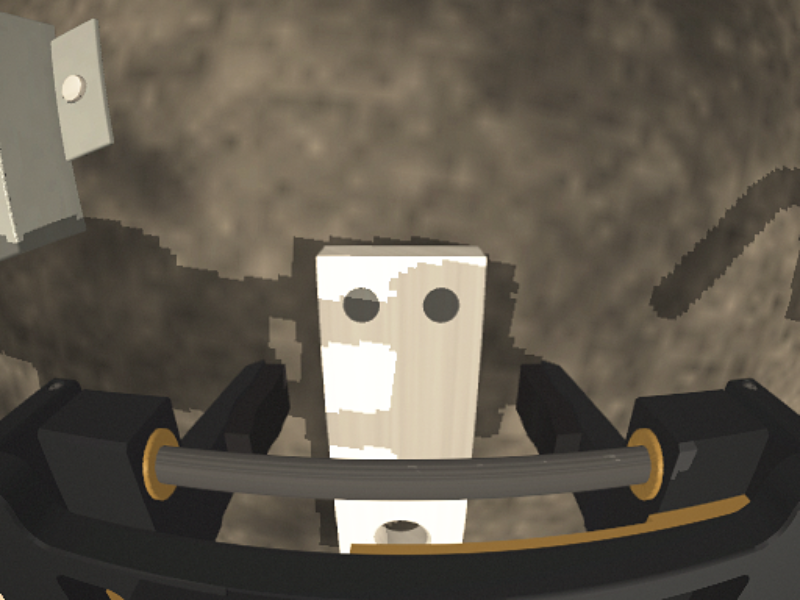

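```bash
python3 - <<'E'
from h import *
c=ld("w7")[1];S=.64;s=r.get_state()
a,b=[atz("wrist",u*S,v*S,.016,c) for u,v in((316.5,257),(487,257))]
m=(a+b)/2;print(a,b,m,np.hypot(*(a-b)[:2]),np.degrees(np.arctan2((b-a)[1],(b-a)[0]))+90)
h1=atz("wrist",403*S,521*S,.016,c);print("hole far edge",h1,np.hypot(*(m-h1)[:2]),"expect",.115-.011)
e=atz("wrist",388*S,450*S,.016,c)
# tool-frame offset of plain end
M=R.from_quat(s['eef_rot']).inv();print(M.apply(m-s['tool_pos']),M.apply(h1-s['tool_pos']))
for v in(300,440):
  im=ld("w7")[0]; print()
E
```

```text
[0.52881825 0.05507371 0.016     ] [0.53483877 0.00498414 0.016     ] [0.53182851 0.03002892 0.016     ] 0.05045009302534465 6.853792298329438
hole far edge [0.42882417 0.01714923 0.016     ] 0.10380646156208524 expect 0.10400000000000001
[0.05008566 0.0011659  0.05025929] [-0.0537203   0.00147632  0.0503481 ]
```

Call:
play_rows --translation '[[0.01, 0.001, 0], [0.01, 0, 0], [0, 0, 0], [0, 0, 0], [0, 0, 0], [0, 0, 0], [0, 0, 0], [0, 0, 0], [0, 0, -0.01], [0, 0, -0.02], [0, 0, -0.04], [0, 0, -0.05], [0, 0, -0.05], [0, 0, 0], [0, 0, 0]]' --delta_rot '[[0, 0, 0], [0, 0, 0], [0, 0, 0], [0, 0, 0], [0, 0, 0], [0, 0, 0], [0, 0, 0], [0, 0, 0], [0, 0, 0], [0, 0, 0], [0, 0, 0], [0, 0, 0], [0, 0, 0], [0, 0, 0], [0, 0, 0]]' --grip '[0.9, 0.9, 0.9, -1, -1, -1, -1, -1, -1, -1, -1, -1, -1, -1, -1]' --squeeze 55

```text
clock: 16.38
tool_pos: [0.5013, 0.0264, 0.2358]
eef_rot: [0.998, 0.06, -0.001, 0.002]
contact_force: [0.2, -0.3, -4.5]
opening: 0.559
finger_force: 54.9
```

```bash
cat > plan.py <<'E'
from fit import *
N=[.5765,-.2000,np.radians(7.05)]   # nest pose
TCPp=np.array([.040,0,.0663]); HOLE=np.array([-.045,0,.008])
def nest2w(v): return R.from_euler('z',N[2]).apply(v)
def rodpt(s): # s mm measured down from rod_end along centre line -> pos, tangent-up angle
    arm,arc=75.,70*np.radians(40)
    if s<arm: t=40.; p=np.array([-64.6+.643*s,0,187.5-.766*s])
    elif s<arm+arc:
        a=np.radians(40)-(s-arm)/70; t=np.degrees(a); p=np.array([-70+70*np.cos(a),0,85+70*np.sin(a)])
    else: t=0.; p=np.array([0,0,85-(s-arm-arc)])
    return p/1000,t
def tcp(s,off=(0,0,0),tilt=None):
    p,t=rodpt(s); t=t if tilt is None else tilt
    a=np.radians(t); Rl=R.from_matrix([[np.cos(a),0,-np.sin(a)],[0,1,0],[np.sin(a),0,np.cos(a)]]) # plate in nest
    Rw=R.from_euler('z',N[2])*Rl
    P=np.array([N[0],N[1],0])+nest2w(p+np.array(off))+Rw.apply(TCPp-HOLE)
    return P,Rw*R.from_euler('x',180,degrees=True)
def rows(ss,s=None):
    s=s or r.get_state();p,q=np.array(s["tool_pos"]),R.from_quat(s["eef_rot"])
    tr,ro=[],[]
    for x in ss:
        P,Q=x if isinstance(x,tuple) else tcp(x)
        tr.append(q.inv().apply(P-p).round(4).tolist());ro.append((q.inv()*Q).as_rotvec(degrees=True).round(2).tolist());p,q=P,Q
    print("T",tr);print("W",ro)
E
python3 - <<'E'
from plan import *
s=r.get_state();print(s['q'].round(3),s['tool_pos'],s['opening'],s['contact_force'],s['moment'])
P,Q=tcp(-30);print(P,Q.as_matrix().round(3).tolist())
rows([-30])
im,c=wr("w8",0)
print(rodpt(103),rodpt(75),rodpt(200))
E
```

```text
[ 0.209  0.688 -0.578  1.986  0.616  0.651 -2.222] [0.50126042 0.02635416 0.23575233] 0.5589874540828812 [ 0.1998954  -0.30737916 -4.50742816] [ 0.01070185 -0.11460522  0.05875335]
[ 0.52067455 -0.20690396  0.30977734] [[0.76, 0.123, 0.638], [0.094, -0.992, 0.079], [0.643, 0.0, -0.766]]
T [[-0.009, 0.2342, -0.0731]]
W [[0.26, 40.14, -0.05]]
(array([-0.00308791,  0.        ,  0.10556144]), np.float64(17.081688194767068)) (array([-0.01637689,  0.        ,  0.12999513]), np.float64(40.0)) (array([0.        , 0.        , 0.00886922]), 0.0)
```

```bash
python3 - <<'E'
from plan import *
from scipy.spatial.transform import Slerp
s=r.get_state();A=(s['tool_pos'],R.from_quat(s['eef_rot']));B=tcp(-50,(0,.19,0))
S=Slerp([0,1],R.concatenate([A[1],B[1]]))
rows([(A[0]+(B[0]-A[0])*t,S(t)) for t in np.linspace(0,1,6)[1:]]+[tcp(-50,(0,.15-.05*i,0)) for i in range(4)])
E
```

```text
T [[-0.0044, 0.0089, -0.0179], [-0.0019, 0.0089, -0.0184], [0.0007, 0.0088, -0.0185], [0.0033, 0.0088, -0.0182], [0.0058, 0.0088, -0.0176], [0.0, 0.04, 0.0], [-0.0, 0.05, -0.0], [0.0, 0.05, 0.0], [0.0, 0.05, 0.0]]
W [[0.05, 8.04, -0.01], [0.05, 8.04, -0.01], [0.05, 8.04, -0.01], [0.05, 8.04, -0.01], [0.05, 8.04, -0.01], [0.0, -0.0, 0.0], [0.0, 0.0, 0.0], [0.0, 0.0, 0.0], [0.0, 0.0, 0.0]]
```

Call:
play_rows --translation '[[-0.0044, 0.0089, -0.018], [-0.002, 0.0089, -0.0184], [0.0007, 0.0088, -0.0185], [0.0033, 0.0088, -0.018], [0.006, 0.0088, -0.0176], [0, 0.04, 0], [0, 0.05, 0], [0, 0.05, 0], [0, 0.03, 0], [0, 0.02, 0], [0, 0, 0], [0, 0, 0]]' --delta_rot '[[0.05, 8, 0], [0.05, 8, 0], [0.05, 8, 0], [0.05, 8, 0], [0.05, 8, 0], [0, 0, 0], [0, 0, 0], [0, 0, 0], [0, 0, 0], [0, 0, 0], [0, 0, 0], [0, 0, 0]]' --grip '[-1, -1, -1, -1, -1, -1, -1, -1, -1, -1, -1, -1]'

```text
clock: 17.92
tool_pos: [0.5354, -0.1968, 0.3811]
eef_rot: [0.953, 0.063, 0.296, -0.027]
contact_force: [0.5, 0.3, -3.9]
opening: 0.561
finger_force: 55.0
```

```bash
python3 - <<'E'
from plan import *
s=r.get_state();P,Q=tcp(-50)
print(s['q'].round(3),s['tool_pos'],P,(Q.inv()*R.from_quat(s['eef_rot'])).as_rotvec(degrees=True))
im,c=wr("w9",0);sil("wrist","foot_plate","w9")
g=r.snapshot("side");np.save("pics/side9.npy",g);sil("side","foot_plate","s9");sil("side","rod_end","s9")
# predicted hole & rod end in the wrist and side
H=np.array([N[0],N[1],0])+nest2w(rodpt(-50)[0]);E=np.array([N[0],N[1],0])+nest2w(rodpt(0)[0])
for n,cc in(("wrist",c),("side",None)):print(n,proj(n,H,cc)*1.5625,proj(n,E,cc)*1.5625)
u,v=proj("side",(H+E)/2).astype(int)
a=cv2.resize(g[v-65:v+55,u-55:u+55],(550,600),interpolation=cv2.INTER_CUBIC)
cv2.imwrite("pics/c9.png",a);print(u,v)
E
```

```text
[ 1.082  0.584 -1.059  2.013  0.928  0.34  -1.998] [ 0.53542348 -0.19681896  0.38107702] [ 0.50791178 -0.20848234  0.32509734] [ 1.10923725 -5.37507434 -0.11983417]
wrist foot_plate [(0.95, 11873, [260.0, 257.0])]
side foot_plate [(0.77, 491, [216.0, 316.0]), (0.62, 446, [127.0, 266.0])]
side rod_end [(0.68, 765, [202.0, 254.0])]
wrist [417.22119388 563.56239948] [416.89968447 501.52980246]
side [443.61084379 237.13567051] [427.83425639 253.48461393]
278 157
```

```bash
python3 - <<'E'
from plan import *
from scipy.spatial.transform import Slerp
s=r.get_state();A=(s['tool_pos'],R.from_quat(s['eef_rot']));B=tcp(-50)
S=Slerp([0,1],R.concatenate([A[1],B[1]]))
rows([(A[0]+(B[0]-A[0])*t,S(t)) for t in np.linspace(0,1,5)[1:]])
E
```

```text
T [[-0.0142, 0.002, 0.0075], [-0.0144, 0.002, 0.0072], [-0.0145, 0.002, 0.0069], [-0.0147, 0.002, 0.0066]]
W [[-0.25, 1.32, 0.05], [-0.25, 1.32, 0.05], [-0.25, 1.32, 0.05], [-0.25, 1.32, 0.05]]
```

Call:
play_rows --translation '[[-0.0142, 0.002, 0.0075], [-0.0144, 0.002, 0.0072], [-0.0145, 0.002, 0.007], [-0.0147, 0.002, 0.0066], [0, 0, 0], [0, 0, 0]]' --delta_rot '[[-0.25, 1.3, 0.05], [-0.25, 1.3, 0.05], [-0.25, 1.3, 0.05], [-0.25, 1.3, 0.05], [0, 0, 0], [0, 0, 0]]' --grip '[-1, -1, -1, -1, -1, -1]'

```text
clock: 18.92
tool_pos: [0.5046, -0.2024, 0.322]
eef_rot: [0.947, 0.062, 0.315, -0.031]
contact_force: [-0.6, 0.5, -4.0]
opening: 0.559
finger_force: 55.0
```

```bash
python3 - <<'E'
from plan import *
s=r.get_state();P,Q=tcp(-50)
print(s['q'].round(3),s['tool_pos'],P,(Q.inv()*R.from_quat(s['eef_rot'])).as_rotvec(degrees=True))
im,c=wr("w9",0);sil("wrist","foot_plate","w9")
g=r.snapshot("side");np.save("pics/side9.npy",g)
H=np.array([N[0],N[1],0])+nest2w(rodpt(-50)[0]);E=np.array([N[0],N[1],0])+nest2w(rodpt(0)[0])
for n,cc in(("wrist",c),("side",None)):print(n,proj(n,H,cc)*1.5625,proj(n,E,cc)*1.5625)
u,v=proj("side",(H+E)/2).astype(int)
a=cv2.resize(g[v-65:v+55,u-55:u+55],(400,436),interpolation=cv2.INTER_CUBIC)
b=cv2.resize(im[230:384,180:340],(400,385),interpolation=cv2.INTER_CUBIC)
o=np.zeros((436,800,3),np.uint8);o[:,:400]=a;o[:385,400:]=b
cv2.imwrite("pics/c9.png",o);print(u,v)
E
```

```text
[ 1.165  0.723 -1.16   2.174  1.663  0.361 -2.655] [ 0.50456172 -0.20236938  0.32200001] [ 0.50791178 -0.20848234  0.32509734] [ 1.34362244 -3.11339105  0.04997092]
wrist foot_plate [(0.62, 11986, [260.0, 257.0])]
wrist [417.65482378 541.07716819] [417.40325136 468.60668412]
side [443.61084379 237.13567051] [427.83425639 253.48461393]
278 157
```

```bash
cat > kin.py <<'E'
from plan import *
from scipy.optimize import least_squares
import itertools,os,json
D=[([1.27579429,0.68997312,-0.19450297,1.56635726,0.15734452,0.90250117,-0.21507442],[0.20159662,-0.59104343,0.30191291],[.986505444,.163725864,-2.37678e-4,-8.905e-4]),
([-0.427,0.917,-0.044,2.227,0.866,0.044,-2.595],[0.41386161,0.15114441,0.0822631],[.989,.147,-.015,.004]),
([-0.194,0.88,-0.396,1.985,0.791,0.434,-2.473],[0.49549625,0.17630476,0.12305569],[.989,.146,.001,.001]),
([-0.411,0.942,-0.055,2.163,0.896,0.06,-2.614],[0.44208806,0.15920627,0.0707955],[.989,.147,0,.001]),
([0.016,0.857,-0.274,2.116,0.844,0.278,-2.439],[0.48231638,0.02660721,0.11675889],[.998,.061,0,.001]),
([0.209,0.688,-0.578,1.986,0.616,0.651,-2.222],[0.50126042,0.02635416,0.23575233],[.998,.06,-.001,.002]),
([1.082,0.584,-1.059,2.013,0.928,0.34,-1.998],[0.53542348,-0.19681896,0.38107702],[.953,.063,.296,-.027]),
([1.165,0.723,-1.16,2.174,1.663,0.361,-2.655],[0.50456172,-0.20236938,0.32200001],[.947,.062,.315,-.031])]
LO=np.array([-3.01,-.46,-1.47,.13,-1,.04,-2.66]);HI=np.array([3.01,2.08,1.51,2.56,4.14,2.09,2.66])
def ang(S,o,q): return [S[i]*q[i]+o[i] for i in range(7)]
def fk(m,q):
    S,o,L=m; a=ang(S,o,q)
    A=R.from_euler('z',a[0])*R.from_euler('y',a[1]); p=np.array([0,0,L[0]])+R.from_euler('z',a[0]).apply([L[4],0,0])
    A=A*R.from_euler('z',a[2]); p=p+A.apply([L[5],0,L[1]])
    A=A*R.from_euler('y',a[3])*R.from_euler('z',a[4]); p=p+A.apply([L[6],0,L[2]])
    A=A*R.from_euler('y',a[5])*R.from_euler('z',a[6]); p=p+A.apply([0,0,L[3]])
    return p,A
def err(m,q,P,Q):
    p,A=fk(m,q); return np.r_[(p-P)*5,(A.inv()*Q).as_rotvec()]
def getmodel():
    if os.path.exists("m.json"): return json.load(open("m.json"))
    best=None
    for s1,s3,s5,s7 in itertools.product([1,-1],repeat=4):
      for o7 in(0,np.pi/2,np.pi,-np.pi/2):
        S=[s1,1,s3,1,s5,1,s7]
        mk=lambda x:(S,[x[7],x[8],0,x[9],0,x[10],o7+x[11]],x[:7])
        f=lambda x:np.concatenate([err(mk(x),q,np.array(P),R.from_quat(Q)) for q,P,Q in D]+[.02*x[4:]])
        w=least_squares(f,[.35,.35,.35,.2,0,0,0]+[0]*5,max_nfev=40)
        if best is None or w.cost<best[0]: best=(w.cost,mk(w.x),f(w.x),(s1,s3,s5,s7,o7))
    print(best[0],best[3],np.round(best[1][2],4),np.round(best[1][1],4));print(best[2][:48].reshape(-1,6).round(4))
    json.dump([best[1][0],[float(v) for v in best[1][1]],[float(v) for v in best[1][2]]],open("m.json","w"))
    return best[1]
E
timeout 500 python3 -c "
from kin import *
m=getmodel()"
```

```text
0.0065123002176350675 (-1, -1, -1, -1, 1.5707963267948966) [ 0.3093  0.6097  0.3575  0.249  -0.0191  0.0137  0.0151] [-0.0767 -0.0353  0.      0.0511  0.     -0.0238  1.5133]
[[ 0.002  -0.0113 -0.022   0.008   0.0025 -0.0131]
 [-0.0291  0.0174 -0.0108 -0.0194  0.0016 -0.0166]
 [ 0.0076  0.0068 -0.0021 -0.0077 -0.0018 -0.0033]
 [-0.0168  0.009  -0.0163 -0.0169  0.0021 -0.0169]
 [-0.0109  0.0151 -0.0004 -0.0124 -0.0011 -0.0088]
 [-0.0136  0.0219  0.0151  0.0038 -0.0035 -0.0012]
 [-0.0117 -0.0075  0.0127  0.038   0.0097  0.0266]
 [ 0.0033 -0.0451  0.0239  0.0253  0.0195  0.0334]]
```

```bash
cat > ik.py <<'E'
from kin import *
m=getmodel()
def solve(P,Q,q0,w=.01):
    mid=(LO+HI)/2;h=(HI-LO)/2
    f=lambda q:np.r_[err(m,q,P,Q)*10,w*((q-mid)/h)**3]
    o=least_squares(f,np.clip(q0,LO+.03,HI-.03),bounds=(LO+.02,HI-.02),max_nfev=80)
    return o.x,np.abs(err(m,o.x,P,Q)).max()
E
cat > t.py <<'E'
from ik import *
rng=np.random.default_rng(0)
for half in(0,1):
  H=R.from_euler('z',180*half,degrees=True)
  sols=[]
  P,Q=tcp(37);Q=Q*H
  for k in range(25):
    q,e=solve(P,Q,rng.uniform(LO,HI))
    if e<.01: sols.append((((q-LO)/(HI-LO)),q))
  print("half",half,len(sols))
  sols.sort(key=lambda a:-min(a[0].min(),1-a[0].max()))
  for a,q in sols[:3]:
    print("mid",q.round(2),round(min(a.min(),1-a.max()),3))
  if sols:
    for st in sols[:2]:
      for rng_s in([-20,-50],[75,100,124,150,181]):
        q=st[1]
        for s in rng_s:
          P,Q=tcp(s);q,e=solve(P,Q*H,q);print("  ",s,q.round(2),round(e,3))
# table grasp half-turned
y=np.radians(7)
for P in([.50,.03,.066],[.50,.03,.2],[.5,-.05,.2]):
  for yy in(7,-20,-45):
    y=np.radians(yy)
    Q=tool([-np.cos(y),-np.sin(y),0],[0,0,-1]);b=None
    for k in range(12):
      q,e=solve(np.array(P),Q,rng.uniform(LO,HI))
      a=(q-LO)/(HI-LO);k_=min(a.min(),1-a.max())
      if e<.01 and(b is None or k_>b[0]):b=(k_,q)
    print(P,yy,b and (round(b[0],3),b[1].round(2)))
E
timeout 560 python3 t.py
```

```text
half 0 8
mid [ 0.75  0.72 -0.49  2.19  3.44  0.35  1.85] 0.136
mid [ 0.75  0.72 -0.49  2.19  3.44  0.35  1.85] 0.136
mid [ 0.75  0.72 -0.49  2.19  3.44  0.35  1.85] 0.136
   -20 [ 0.88  0.64 -0.61  2.23  3.46  0.27  1.84] 0.0
   -50 [ 0.97  0.6  -0.69  2.25  3.46  0.22  1.84] 0.0
   75 [ 0.68  0.78 -0.43  2.16  3.43  0.39  1.84] 0.0
   100 [ 0.41  0.81 -0.22  1.95  3.14  0.06  1.99] 0.093
   124 [0.2  0.9  0.   1.9  3.14 0.06 1.92] 0.33
   150 [0.2  0.94 0.   1.89 3.14 0.06 1.92] 0.307
   181 [0.2  0.99 0.   1.87 3.14 0.06 1.92] 0.282
   -20 [ 0.88  0.64 -0.61  2.23  3.46  0.27  1.84] 0.0
   -50 [ 0.97  0.6  -0.69  2.25  3.46  0.22  1.84] 0.0
   75 [ 0.68  0.78 -0.43  2.16  3.43  0.39  1.84] 0.0
   100 [ 0.41  0.81 -0.22  1.95  3.14  0.06  1.99] 0.093
   124 [0.2  0.9  0.   1.9  3.14 0.06 1.92] 0.33
   150 [0.2  0.94 0.   1.89 3.14 0.06 1.92] 0.307
   181 [0.2  0.99 0.   1.87 3.14 0.06 1.92] 0.282
half 1 11
mid [ 0.99  0.87 -1.    2.19  2.36  0.45 -0.18] 0.153
mid [ 0.98  0.86 -0.97  2.19  2.4   0.43 -0.23] 0.152
mid [ 0.95  0.83 -0.9   2.19  2.53  0.4  -0.36] 0.151
   -20 [ 1.07  0.
[... 944 characters left out ...]
.25]))
[0.5, 0.03, 0.066] -45 (np.float64(0.193), array([ 0.21,  1.03, -0.62,  2.09,  1.39,  0.54, -0.72]))
[0.5, 0.03, 0.2] 7 (np.float64(0.224), array([ 0.07,  0.72, -0.34,  2.01,  0.48,  0.5 ,  1.08]))
[0.5, 0.03, 0.2] -20 (np.float64(0.223), array([ 0.22,  0.76, -0.6 ,  2.02,  0.76,  0.6 ,  0.31]))
[0.5, 0.03, 0.2] -45 (np.float64(0.211), array([ 0.  ,  0.71, -0.24,  2.01,  0.34,  0.47,  0.31]))
[0.5, -0.05, 0.2] 7 (np.float64(0.228), array([ 0.27,  0.73, -0.42,  2.01,  0.57,  0.53,  1.14]))
[0.5, -0.05, 0.2] -20 (np.float64(0.228), array([ 0.25,  0.73, -0.39,  2.01,  0.54,  0.52,  0.71]))
[0.5, -0.05, 0.2] -45 (np.float64(0.227), array([ 0.32,  0.74, -0.5 ,  2.01,  0.66,  0.56,  0.15]))
```

```bash
python3 - <<'E'
from plan import *
from scipy.spatial.transform import Slerp
s=r.get_state();A=(s['tool_pos']+np.array([0,.08,0.0]),R.from_quat(s['eef_rot']));y=np.radians(7)
B=(np.array([.5,-.02,.12]),tool([np.cos(y),np.sin(y),0],[0,0,-1]))
S=Slerp([0,1],R.concatenate([A[1],B[1]]))
rows([((s['tool_pos']+A[0])/2,A[1]),A]+[(A[0]+(B[0]-A[0])*t,S(t)) for t in np.linspace(0,1,6)[1:]])
E
```

```text
T [[0.0041, -0.0396, 0.0038], [0.0041, -0.0396, 0.0038], [-0.023, -0.0198, 0.0337], [-0.0185, -0.0199, 0.0363], [-0.0137, -0.02, 0.0383], [-0.0088, -0.0202, 0.0397], [-0.0036, -0.0203, 0.0404]]
W [[0.0, 0.0, 0.0], [0.0, 0.0, 0.0], [-0.23, -7.38, 0.13], [-0.23, -7.38, 0.13], [-0.23, -7.38, 0.13], [-0.23, -7.38, 0.13], [-0.23, -7.38, 0.13]]
```

Call:
play_rows --translation '[[0.004, -0.04, 0.004], [0.004, -0.04, 0.004], [-0.023, -0.02, 0.0337], [-0.0185, -0.02, 0.0363], [-0.0137, -0.02, 0.0383], [-0.0088, -0.02, 0.0397], [-0.0036, -0.02, 0.0404], [0, 0, 0], [0, 0, 0], [0, 0, 0]]' --delta_rot '[[0, 0, 0], [0, 0, 0], [-0.2, -7.4, 0.1], [-0.2, -7.4, 0.1], [-0.2, -7.4, 0.1], [-0.2, -7.4, 0.1], [-0.2, -7.4, 0.1], [0, 0, 0], [0, 0, 0], [0, 0, 0]]' --grip '[-1, -1, -1, -1, -1, -1, -1, -1, -1, -1]'

```text
clock: 20.32
tool_pos: [0.5004, -0.0431, 0.1352]
eef_rot: [0.997, 0.075, -0.013, -0.005]
contact_force: [-0.6, 0.1, -2.7]
opening: 0.561
finger_force: 55.0
```

```bash
python3 - <<'E'
from plan import *
s=r.get_state();y=np.radians(7)
print(s['q'].round(3),s['contact_force'])
rows([(np.array([.5,-.02,.068]),tool([np.cos(y),np.sin(y),0],[0,0,-1]))])
E
```

```text
[ 0.606  1.096 -1.13   2.011  1.235  1.004 -2.61 ] [-0.58829043  0.1134069  -2.73580886]
T [[0.0048, -0.0221, 0.0674]]
W [[-0.67, 1.42, 1.64]]
```

Call:
play_rows --translation '[[0.001, -0.007, 0.02], [0.001, -0.007, 0.02], [0.001, -0.007, 0.015], [0, 0, 0.0075], [0, 0, 0.004], [0, 0, 0], [0, 0, 0], [0, 0, 0]]' --delta_rot '[[-0.7, 1.4, 0], [0, 0, 0], [0, 0, 0], [0, 0, 0], [0, 0, 0], [0, 0, 0], [0, 0, 0], [0, 0, 0]]' --grip '[-1, -1, -1, -1, -1, -1, -1, -1]'

```text
clock: 21.32
tool_pos: [0.4991, -0.0208, 0.0675]
eef_rot: [0.997, 0.076, -0.001, -0.001]
contact_force: [-0.1, 0.1, -3.9]
opening: 0.56
finger_force: 55.0
```

```bash
python3 - <<'E'
from plan import *
s=r.get_state();print(s['tool_pos'],s['q'].round(3),s['contact_force'],R.from_quat(s['eef_rot']).as_matrix().round(3).tolist())
E
```

```text
[ 0.49911523 -0.02083015  0.06751875] [ 0.231  0.99  -0.466  2.061  1.224  0.409 -2.654] [-0.095089    0.09789014 -3.87961701] [[0.989, 0.151, -0.003], [0.151, -0.989, 0.001], [-0.003, -0.002, -1.0]]
```

Call:
play_rows --translation '[[0, 0, 0], [0, 0, 0], [0, 0, 0], [0, 0, -0.02], [0, 0, -0.02], [0, 0, -0.02], [0, 0, 0], [0, 0, 0], [0, 0, 0], [0, 0, 0], [0, 0, 0], [0, 0, 0], [0, 0, 0], [0, 0, 0], [0, 0, 0], [0, 0, 0]]' --delta_rot '[[0, 0, 0], [0, 0, 0], [0, 0, 0], [0, 0, 0], [0, 0, -10], [0, 0, -10], [0, 0, -10], [0, 0, -10], [0, 0, -10], [0, 0, -10], [0, 0, -10], [0, 0, -10], [0, 0, -10], [0, 0, -10], [0, 0, -10], [0, 0, -10]]' --grip '[0.9, 0.9, 0.9, 0.9, 0.9, 0.9, 0.9, 0.9, 0.9, 0.9, 0.9, 0.9, 0.9, 0.9, 0.9, 0.9]'

```text
clock: 23.32
tool_pos: [0.4991, -0.0208, 0.1273]
eef_rot: [0.43, 0.903, -0.001, -0.002]
contact_force: [-0.3, 0.8, -0.8]
opening: 0.952
finger_force: 0.0
```

Call:
play_rows --translation '[[0, 0, 0], [0, 0, 0], [0, 0, 0], [0, 0, 0], [0, 0, 0], [0, 0, 0], [0, 0, 0], [0, 0, 0]]' --delta_rot '[[0, 0, -10], [0, 0, -10], [0, 0, -10], [0, 0, -10], [0, 0, -10], [0, 0, -10], [0, 0, 0], [0, 0, 0]]' --grip '[0.9, 0.9, 0.9, 0.9, 0.9, 0.9, 0.9, 0.9]'

```text
clock: 24.32
tool_pos: [0.4992, -0.0207, 0.1273]
eef_rot: [-0.075, 0.997, 0.0, -0.002]
contact_force: [0.4, -1.0, -0.9]
opening: 0.948
finger_force: 0.0
```

```bash
python3 - <<'E'
from plan import *
s=r.get_state();print(s['tool_pos'],s['q'].round(3),R.from_quat(s['eef_rot']).as_matrix().round(3).tolist())
im,c=wr("w10");sil("wrist","foot_plate","w10")
E
```

```text
[ 0.49918945 -0.02072907  0.12731978] [ 0.543  1.084 -1.084  2.04   1.28   0.952  0.441] [[-0.989, -0.149, -0.003], [-0.149, 0.989, 0.001], [0.003, 0.001, -1.0]]
wrist foot_plate [(0.95, 14038, [156.0, 258.0]), (0.69, 6491, [29.0, 61.0])]
```

View pics/w10.png

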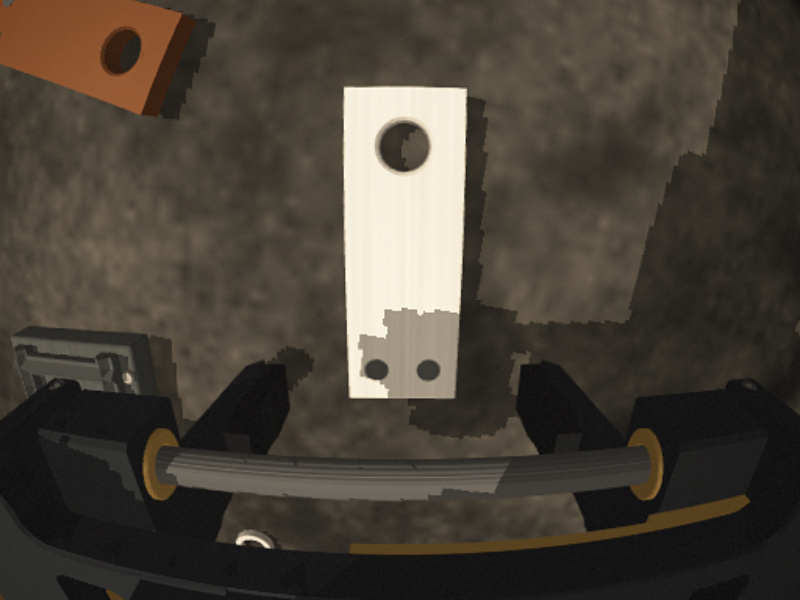

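```bash
python3 - <<'E'
from plan import *
c=ld("w10")[1];S=.64;s=r.get_state()
pt=[atz("wrist",u*S,v*S,.016,c) for u,v in((344,88),(467,89),(350,398),(456,398),(403,146))]
M=R.from_quat(s['eef_rot']).inv();T=np.array([M.apply(p-s['tool_pos']) for p in pt])
print(T.round(4));f=(T[0]+T[1])/2;b=(T[2]+T[3])/2;print(f,b,np.hypot(*(f-b)[:2]),np.degrees(np.arctan2(*(f-b)[[1,0]])),"hole",T[4])
E
```

```text
[[ 0.1091 -0.025   0.1117]
 [ 0.1087  0.0255  0.1117]
 [-0.0315 -0.0265  0.1113]
 [-0.0317  0.0244  0.1113]
 [ 0.0841 -0.0008  0.1116]]
[0.10887783 0.00026081 0.11170186] [-0.03158672 -0.00103861  0.1112751 ] 0.14047056613754658 0.5300232107917732 hole [ 0.08411229 -0.00084017  0.11162583]
```

Call:
play_rows --translation '[[0, 0, 0.02], [0, 0, 0.02], [0, 0, 0.015], [0, 0, 0.006], [0, 0, 0], [0, 0, 0], [0, 0, 0], [0, 0, 0], [0, 0, 0], [0, 0, 0], [0, 0, -0.01], [0, 0, -0.03], [0, 0, -0.04], [0, 0, -0.05], [0, 0, -0.04], [0, 0, 0]]' --delta_rot '[[0, 0, 0], [0, 0, 0], [0, 0, 0], [0, 0, 0], [0, 0, 0], [0, 0, 0], [0, 0, 0], [0, 0, 0], [0, 0, 0], [0, 0, 0], [0, 0, 0], [0, 0, 0], [0, 0, 0], [0, 0, 0], [0, 0, 0], [0, 0, 0]]' --grip '[0.9, 0.9, 0.9, 0.9, 0.9, -1, -1, -1, -1, -1, -1, -1, -1, -1, -1, -1]' --squeeze 58

```text
clock: 26.42
tool_pos: [0.5005, -0.0201, 0.239]
eef_rot: [-0.076, 0.997, 0.0, 0.001]
contact_force: [0.4, -0.1, -3.9]
opening: 0.563
finger_force: 58.0
```

```bash
sed -i "s/TCPp=np.array(\[.040,0,.0663\])/TCPp=np.array([.0389,0,.0664])/; s/return P,Rw\*R.from_euler('x',180,degrees=True)/return P,Rw*R.from_euler('y',180,degrees=True)/" plan.py
python3 - <<'E'
from plan import *
from scipy.spatial.transform import Slerp
s=r.get_state();print(s['tool_pos'],s['q'].round(3),s['opening'],s['contact_force'])
A=(s['tool_pos'],R.from_quat(s['eef_rot']));B=tcp(-45,(0,.14,0));print(B[0],B[1].as_matrix().round(2).tolist())
S=Slerp([0,1],R.concatenate([A[1],B[1]]))
rows([(A[0]+(B[0]-A[0])*t,S(t)) for t in np.linspace(0,1,6)[1:]]+[tcp(-45,(0,y,0)) for y in(.1,.06,.03,0)])
# plate position check in the grip: corners/hole in wrist image
im,c=wr("w11",0);sil("wrist","foot_plate","w11")
m=np.load("pics/w11_foot_plate.npy")
g=cv2.cvtColor(im,cv2.COLOR_BGR2GRAY)
H=R.from_quat(s['eef_rot']).apply([.0839,0,.0664-.016])+s['tool_pos'];u,v=proj("wrist",H,c);print("hole pred px",u,v)
if len(m):
    k=m[0][:, :];hh=np.zeros_like(k,np.uint8);hh[k]=255
    cn,h=cv2.findContours(hh,cv2.RETR_CCOMP,cv2.CHAIN_APPROX_NONE)
    for i,x in enumerate(cn): print(cv2.contourArea(x),h[0][i][3],cv2.minAreaRect(x))
    for v0 in range(20,200,20):
        w=np.where(k[v0])[0]
        if len(w):print(v0,w.min(),w.max())
E
```

```text
[ 0.50051745 -0.02010576  0.23899955] [ 0.607  0.911 -1.212  1.975  1.022  1.05   0.629] 0.5627364995134778 [ 0.42947385 -0.12836629 -3.89103224]
[ 0.49301944 -0.06925754  0.32063688] [[-0.76, -0.12, 0.64], [-0.09, 0.99, 0.08], [-0.64, -0.0, -0.77]]
T [[0.0029, -0.0095, -0.0163], [0.0006, -0.0095, -0.0166], [-0.0018, -0.0096, -0.0165], [-0.0041, -0.0096, -0.016], [-0.0063, -0.0096, -0.0153], [0.0, -0.04, -0.0], [0.0, -0.04, -0.0], [0.0, -0.03, -0.0], [0.0, -0.03, -0.0]]
W [[0.13, -7.97, 0.32], [0.13, -7.97, 0.32], [0.13, -7.97, 0.32], [0.13, -7.97, 0.32], [0.13, -7.97, 0.32], [0.0, -0.0, 0.0], [0.0, 0.0, 0.0], [0.0, 0.0, 0.0], [0.0, 0.0, 0.0]]
wrist foot_plate [(0.78, 25485, [164.0, 258.0]), (0.68, 4653, [40.0, 108.0])]
hole pred px 260.32108415339724 90.8290543797556
26702.0 -1 ((259.5, 164.5), (257.0, 113.0), 90.0)
1634.0 0 ((259.5, 91.5), (45.25484085083008, 45.25484085083008), 45.0)
40 204 315
60 204 316
80 203 315
100 203 314
120 204 314
140 205 314
160 205 312
180 206 311
```

Call:
play_rows --translation '[[0.003, -0.0095, -0.0163], [0.0006, -0.0095, -0.0166], [-0.0018, -0.0096, -0.0165], [-0.004, -0.0096, -0.016], [-0.0063, -0.0096, -0.0153], [0, 0, 0], [0, -0.04, 0], [0, -0.04, 0], [0, -0.03, 0], [0, -0.03, 0], [0, 0, 0], [0, 0, 0]]' --delta_rot '[[0.13, -8, 0.3], [0.13, -8, 0.3], [0.13, -8, 0.3], [0.13, -8, 0.3], [0.13, -8, 0.3], [0, 0, 0], [0, 0, 0], [0, 0, 0], [0, 0, 0], [0, 0, 0], [0, 0, 0], [0, 0, 0]]' --grip '[-1, -1, -1, -1, -1, -1, -1, -1, -1, -1, -1, -1]'

```text
clock: 28.02
tool_pos: [0.5099, -0.2078, 0.3174]
eef_rot: [-0.059, 0.939, 0.022, 0.339]
contact_force: [-0.4, -0.0, -2.6]
opening: 0.561
finger_force: 58.0
```

```bash
cat > chk.py <<'E'
from plan import *
import sys
def chk(tag,s0):
    s=r.get_state();P,Q=tcp(s0);A=R.from_quat(s['eef_rot'])
    print(round(s['clock'],2),s['q'].round(2),"err tool mm",(Q.inv().apply(s['tool_pos']-P)*1e3).round(1),"rot",(Q.inv()*A).as_rotvec(degrees=True).round(2),"F",A.inv().apply(s['contact_force']).round(1),s['opening'].round(3))
    return s
E
python3 - <<'E'
from chk import *
s=chk("",-45)
rows([tcp(-45)])
im,c=wr("w12",0)
A=R.from_quat(s['eef_rot'])
H=A.apply([.0839,0,.0664-.016])+s['tool_pos'];print("hole top px",proj("wrist",H,c))
W=T(N,rodline()[[17,19,22,25,28]]);print("rod px",[proj("wrist",w,c).round(1).tolist() for w in W])
sil("wrist","foot_plate","w12")
m=np.load("pics/w12_foot_plate.npy")
if len(m):
    cn,h=cv2.findContours(m[0].astype(np.uint8),cv2.RETR_CCOMP,cv2.CHAIN_APPROX_NONE)
    for i,x in enumerate(cn):
        if len(x)>5:print(cv2.contourArea(x),h[0][i][3],cv2.minAreaRect(x))
u,v=proj("wrist",H,c).astype(int)
print(im[v-26:v+27:4,u-28:u+29:4].mean(-1).astype(int))
E
```

```text
Traceback (most recent call last):
  File "chk.py", line 5, in chk
    print(round(s['clock'],2),s['q'].round(2),"err tool mm",(Q.inv().apply(s['tool_pos']-P)*1e3).round(1),"rot",(Q.inv()*A).as_rotvec(degrees=True).round(2),"F",A.inv().apply(s['contact_force']).round(1),s['opening'].round(3))
                                                                                                                                                                                                            ^^^^^^^^^^^^^^^^^^
AttributeError: 'float' object has no attribute 'round'
```

```bash
sed -i "s/s\['opening'\].round(3)/round(s['opening'],3)/" chk.py
python3 - <<'E'
from chk import *
s=chk("",-45)
rows([tcp(-45)])
im,c=wr("w12",0)
A=R.from_quat(s['eef_rot'])
H=A.apply([.0839,0,.0664-.016])+s['tool_pos'];print("hole top px",proj("wrist",H,c))
W=T(N,rodline()[[17,19,22,25,28]]);print("rod px",[proj("wrist",w,c).round(1).tolist() for w in W])
sil("wrist","foot_plate","w12")
m=np.load("pics/w12_foot_plate.npy")
if len(m):
    cn,h=cv2.findContours(m[0].astype(np.uint8),cv2.RETR_CCOMP,cv2.CHAIN_APPROX_NONE)
    for i,x in enumerate(cn):
        if len(x)>5:print(cv2.contourArea(x),h[0][i][3],cv2.minAreaRect(x))
u,v=proj("wrist",H,c).astype(int)
print(im[v-26:v+27:4,u-28:u+29:4].mean(-1).astype(int))
E
```

```text
28.02 [ 1.17  0.74 -1.15  2.2   1.92  0.37  0.26] err tool mm [2.3 0.5 2.3] rot [-0.18  0.25 -0.06] F [1.9 0.  1.7] 0.561
T [[-0.0023, -0.0005, -0.0023]]
W [[0.18, -0.25, 0.06]]
hole top px [260.604544    89.60338233]
rod px [[258.1, 98.0], [258.2, 97.8], [258.3, 97.5], [258.4, 97.2], [258.6, 96.8]]
wrist foot_plate [(0.86, 25876, [163.0, 259.0]), (0.27, 6177, [109.0, 78.0])]
27000.5 -1 ((260.0, 163.5), (259.0, 114.0), 90.0)
1543.5 0 ((259.0, 91.0), (44.0, 44.0), 0.0)
[[239 238 239 239 239 239 243 245 247 237 238 234 236 237 239]
 [239 237 240 229 238 205 195 210 218 247 249 236 236 237 239]
 [239 237 213 199 150 140 127  99  85 131 168 249 243 237 239]
 [239 205 180 133 111 143 126 100  90 110 105 121 247 236 239]
 [153 152 140 110 112 147 125  96  90 111 105 110 104 244 139]
 [153 135  60 112 110 140 112  94  90 110 107 108 104 246 238]
 [149 123 108 110 111 133  90  93  93 109 109 110  99 234 240]
 [142 119  92  77  83  91  98  96  97  95  76  71  74 199 238]
 [142 112  96  78  86  91 102 114 109 104  92  79  81 238 239]
 [154 136  82  74 107  99 108 120 114 113 104  74 105 118 239]
 [155 130 104  63 162 105 114 121 124 118  96  61 117 134 238]
 [153 152 129  94  69 104 116 120 127 121  74 116 123 150 151]
 [152 152 154 127 122  81  70 102  66  98 129 128 149 150 154]
 [152 151 152 153 141 128 126 128 130 126 153 146 150 150 154]]
```

```bash
python3 - <<'E'
from chk import *
im,c=ld("w12")
np.set_printoptions(linewidth=250)
print(im[68:118:2,234:288:2].mean(-1).astype(int))
E
```

```text
[[237 237 238 241 229 225 234 237 185 180 184 191 198 192 141 135 214 220 240 249 248 245 235 236 236 236 238]
 [238 237 239 225 221 226 178 154 154 146 142 130 116  96 100 109 131 135 181 223 247 246 245 237 236 237 239]
 [238 238 223 214 221 149 148 142 101 142 141 127 115  99  92  88  93 111 119 128 146 242 245 246 230 236 238]
 [237 233 205 211 141 146 118 110 104 143 141 128 114 100  93  88  92 111 106 106 124 118 242 246 244 236 238]
 [237 196 207 143 141 111 109 111 103 142 140 128 116  97  94  88  93 111 107 107 108 117 127 248 246 241 238]
 [173 162 140 139 108 112 110 109 102 145 140 124 108  97  93  88  91 110 107 107 108 108 117 116 248 245 216]
 [150 154 136 124 112 111 111 111 103 144 134 125 108  93  93  91  92 110 107 107 110 110 107 107 242 244 242]
 [153 143 135  59 112 113 112 111 103 142 129 116  94  94  93  92  89 109 107 108 110 108 106 108 161 245 244]
 [153 130 120  60 113 112 114 111 102 140 124 108  95  93  92  92  89 111 108 108 110 109 106  90  97 244 243]
 [150 126  76 111 110 111 111 111 102 135 117  98  88  91  91  91  86 109 108 107 110 108 105  92  99
[... 975 characters left out ...]
  90  68  70 109 122 122 149 245]
 [153 152 128 129 110  73  66  62  99 104 112 115 117 123 131 127 123 119 109  71  69 105 121 122 140 149 149]
 [152 153 147 125 128 116  86  68  67  88 111 118 118 120 123 123 121 111  79  81 111 121 122 132 149 152 154]
 [153 152 154 148 125 127 122 103  69  69  73 103 117 119 122 118  91  73 100 113 126 120 128 150 150 152 153]
 [154 153 153 153 154 128 127 128 128 114  84  83  68  61  63  80 116 122 127 127 124 142 148 151 151 150 154]
 [152 153 153 153 153 155 139 131 128 129 128 127 125 123 127 133 131 126 128 134 150 146 150 149 148 151 155]
 [151 152 152 153 153 153 152 156 146 132 127 130 127 127 127 130 127 139 154 152 149 145 147 149 151 150 154]]
```

```bash
sed -i "s/^N=.*/N=[.5764,-.1989,np.radians(7.05)]/; s/TCPp=np.array(\[.0389,0,.0664\])/TCPp=np.array([.0389,.0008,.0664])/" plan.py
python3 - <<'E'
from chk import *
chk("",-45);rows([tcp(-45),tcp(-35),tcp(-25),tcp(-15),tcp(-5),tcp(5)])
E
```

```text
28.12 [ 1.17  0.74 -1.15  2.2   1.92  0.38  0.26] err tool mm [ 2.1 -0.9  2. ] rot [-0.2   0.22 -0.15] F [2.1 0.8 2.6] 0.556
T [[-0.0021, 0.0009, -0.002], [-0.0, 0.0, 0.01], [-0.0, -0.0, 0.01], [-0.0, -0.0, 0.01], [-0.0, -0.0, 0.01], [-0.0, 0.0, 0.01]]
W [[0.2, -0.22, 0.15], [0.0, 0.0, 0.0], [0.0, 0.0, 0.0], [0.0, 0.0, 0.0], [0.0, 0.0, 0.0], [0.0, 0.0, 0.0]]
```

Call:
play_rows --translation '[[-0.002, 0.001, -0.002], [0, 0, 0.01], [0, 0, 0.01], [0, 0, 0.008], [0, 0, 0], [0, 0, 0]]' --delta_rot '[[0.2, -0.2, 0.15], [0, 0, 0], [0, 0, 0], [0, 0, 0], [0, 0, 0], [0, 0, 0]]' --grip '[-1, -1, -1, -1, -1, -1]'

```text
clock: 28.88
tool_pos: [0.5277, -0.2056, 0.2994]
eef_rot: [-0.057, 0.938, 0.02, 0.342]
contact_force: [-0.1, 0.3, -3.5]
opening: 0.562
finger_force: 58.0
```

```bash
python3 - <<'E'
from chk import *
s=chk("",-17);rows([tcp(s) for s in(-17,-7,3,13,23,33)])
im,c=wr("w13",0);A=R.from_quat(s['eef_rot'])
H=A.apply([.0839,-.0008,.0664-.016])+s['tool_pos'];print("hole",proj("wrist",H,c),"rod",proj("wrist",T(N,[[-.0646,0,.1875]])[0],c))
np.set_printoptions(linewidth=250);print(im[68:118:3,234:288:2].mean(-1).astype(int))
E
```

```text
28.88 [ 1.13  0.81 -1.17  2.19  1.97  0.45  0.22] err tool mm [ 0.1 -1.5 -0.4] rot [ 0.15 -0.02  0.07] F [2.3 0.3 2.6] 0.562
T [[-0.0001, 0.0015, 0.0004], [-0.0, -0.0, 0.01], [-0.0, 0.0, 0.01], [-0.0, -0.0, 0.01], [-0.0, 0.0, 0.01], [-0.0, -0.0, 0.01]]
W [[-0.15, 0.02, -0.07], [0.0, 0.0, 0.0], [0.0, 0.0, 0.0], [0.0, 0.0, 0.0], [0.0, 0.0, 0.0], [0.0, 0.0, 0.0]]
hole [258.80328081  89.60791183] rod [261.61500868  91.44641495]
[[237 237 238 240 229 225 234 236 183 174 147 145 144 142 140 176 211 222 240 250 247 246 234 235 236 236 238]
 [237 237 236 212 223 199 145 151 136 138 144 130 121 107  93  89  94 115 134 129 188 250 246 242 237 239 239]
 [146 157 150 154 141 146 118 110 105 140 135 131 117 104  94  92  90  89 111 104 124 122 214 247 247 238 238]
 [154 153 153 141 133 110 111 109 107 139 129 123 109  97  94  92  90  89 110 107 108 110 115 209 246 243 237]
 [151 154 135 108 111 110 111 109 108 138 103  90  91  93  93  94  91  87 110 106 105 110 110 104 242 244 240]
 [152 134 136 106 109 110 110 110  97  90  93  95  96  96  95  98  97  94  91  90 106 108 109 108 144 245 243]
 [151 
[... 515 characters left out ...]
 117 109  83  73  91 109 121 200]
 [140 133 119  78  64  64  61  73  99 105 111 113 118 120 125 132 128 121 120 119  96  69  60 108 122 121 152]
 [154 133 128 120  83  70  69  69  72 100 111 113 117 119 122 125 122 119 119  97  76  71 109 121 121 153 152]
 [152 152 138 127 122  96  74  68  68  69  71  94 111 118 121 118 102  80  80  80  95 113 120 123 148 153 153]
 [154 152 152 148 126 125 122 102  75  76  72  71  73  71  66  64  69  66  98 115 126 122 131 149 151 151 153]
 [151 151 152 152 154 146 127 128 129 128 119 117 108 109 118 116 126 127 125 127 128 149 147 149 149 150 152]
 [152 152 150 153 151 153 154 154 150 133 129 129 127 127 128 130 129 138 154 151 147 147 147 149 148 150 153]]
```

Call:
play_rows --translation '[[-0.0006, 0.002, 0], [0, 0, 0.008], [0, 0, 0.01], [0, 0, 0.01], [0, 0, 0], [0, 0, 0]]' --delta_rot '[[-0.15, 0, -0.1], [0, 0, 0], [0, 0, 0], [0, 0, 0], [0, 0, 0], [0, 0, 0]]' --grip '[-1, -1, -1, -1, -1, -1]'

```text
clock: 29.68
tool_pos: [0.5459, -0.2013, 0.2783]
eef_rot: [-0.058, 0.938, 0.021, 0.342]
contact_force: [0.0, 0.2, -3.3]
opening: 0.557
finger_force: 58.0
```

```bash
python3 - <<'E'
from chk import *
s=chk("",11);rows([tcp(s) for s in(11,21,31,41)])
E
```

```text
29.68 [ 1.09  0.87 -1.16  2.17  2.02  0.5   0.19] err tool mm [-0.5  0.6 -0.3] rot [-0.01 -0.02 -0.03] F [2.1 0.2 2.6] 0.557
T [[0.0005, -0.0006, 0.0003], [-0.0, -0.0, 0.01], [-0.0, 0.0, 0.01], [-0.0, -0.0, 0.01]]
W [[0.01, 0.02, 0.03], [0.0, 0.0, 0.0], [0.0, 0.0, 0.0], [0.0, 0.0, 0.0]]
```

Call:
play_rows --translation '[[0, 0, 0.01], [0, 0, 0.01], [0, 0, 0.008], [0, 0, 0], [0, 0, 0], [0, 0, 0.01], [0, 0, 0.01], [0, 0, 0.008], [0, 0, 0]]' --delta_rot '[[0, 0, 0], [0, 0, 0], [0, 0, 0], [0, 0, 0], [0, 0, 0], [0, 0, 0], [0, 0, 0], [0, 0, 0], [0, 0, 0]]' --grip '[-1, -1, -1, -1, -1, -1, -1, -1, -1]'

```text
clock: 30.8
tool_pos: [0.5818, -0.1968, 0.2348]
eef_rot: [-0.058, 0.938, 0.021, 0.341]
contact_force: [0.0, -0.5, -3.8]
opening: 0.56
finger_force: 58.0
```

```bash
python3 - <<'E'
from chk import *
s=chk("",67);rows([tcp(s) for s in(67,75,81,87,93,99,105,111,117,124,130,140)])
E
```

```text
30.8 [ 1.02  0.99 -1.14  2.11  2.1   0.58  0.17] err tool mm [-0.3  0.6  0.3] rot [-0.03  0.01 -0.  ] F [ 2.5 -0.5  2.9] 0.56
T [[0.0003, -0.0006, -0.0003], [0.0, 0.0, 0.008], [-0.0044, -0.0, 0.0134], [-0.0044, -0.0, 0.0134], [-0.0044, 0.0, 0.0134], [-0.0044, 0.0, 0.0134], [-0.0044, 0.0, 0.0134], [-0.0044, 0.0, 0.0134], [-0.0044, -0.0, 0.0134], [-0.005, 0.0, 0.0155], [0.0, 0.0, 0.006], [0.0, 0.0, 0.01]]
W [[0.03, -0.01, 0.0], [0.0, 0.0, 0.0], [0.0, 4.91, 0.0], [0.0, 4.91, 0.0], [-0.0, 4.91, 0.0], [-0.0, 4.91, -0.0], [0.0, 4.91, 0.0], [0.0, 4.91, -0.0], [-0.0, 4.91, 0.0], [0.0, 5.62, -0.0], [0.0, 0.0, 0.0], [0.0, 0.0, 0.0]]
```

Call:
play_rows --translation '[[0.0003, -0.0006, 0.0077], [-0.0022, 0, 0.0067], [-0.0022, 0, 0.0067], [-0.0022, 0, 0.0067], [-0.0022, 0, 0.0067], [-0.0022, 0, 0.0067], [-0.0022, 0, 0.0067], [0, 0, 0], [0, 0, 0]]' --delta_rot '[[0, 0, 0], [0, 2.455, 0], [0, 2.455, 0], [0, 2.455, 0], [0, 2.455, 0], [0, 2.455, 0], [0, 2.455, 0], [0, 0, 0], [0, 0, 0]]' --grip '[-1, -1, -1, -1, -1, -1, -1, -1, -1]'

```text
clock: 31.92
tool_pos: [0.619, -0.193, 0.2032]
eef_rot: [-0.06, 0.974, 0.013, 0.219]
contact_force: [0.0, -0.7, -3.9]
opening: 0.562
finger_force: 58.0
```

```bash
python3 - <<'E'
from chk import *
s=chk("",93);rows([tcp(s) for s in(93,96,99,102,105)])
E
```

```text
31.93 [ 0.78  0.91 -0.86  1.88  1.41  0.46  0.72] err tool mm [ 1.3 -0.2 -0.3] rot [ 0.03 -0.03 -0.05] F [ 1.7 -0.7  3.5] 0.562
T [[-0.0013, 0.0002, 0.0003], [-0.0024, 0.0, 0.0066], [-0.0024, -0.0, 0.0066], [-0.0024, -0.0, 0.0066], [-0.0024, 0.0, 0.0066]]
W [[-0.03, 0.03, 0.05], [0.0, 2.46, -0.0], [-0.0, 2.46, 0.0], [0.0, 2.46, 0.0], [0.0, 2.46, 0.0]]
```

Call:
play_rows --translation '[[-0.0013, 0.0002, 0.0003], [-0.0024, 0, 0.0066], [-0.0024, 0, 0.0066], [-0.0024, 0, 0.0066], [-0.0024, 0, 0.0066], [-0.0024, 0, 0.0066], [0, 0, 0], [0, 0, 0]]' --delta_rot '[[0, 0, 0.05], [0, 2.455, 0], [0, 2.455, 0], [0, 2.455, 0], [0, 2.455, 0], [0, 2.455, 0], [0, 0, 0], [0, 0, 0]]' --grip '[-1, -1, -1, -1, -1, -1, -1, -1]'

```text
clock: 32.92
tool_pos: [0.6428, -0.1901, 0.1771]
eef_rot: [-0.061, 0.992, 0.007, 0.113]
contact_force: [0.7, 0.8, -3.9]
opening: 0.56
finger_force: 58.0
```

```bash
python3 - <<'E'
from chk import *
s=chk("",108);rows([tcp(s) for s in(108,111,114,117,120,123.9,130,140,150)])
E
```

```text
32.92 [ 0.71  1.01 -0.9   1.68  1.09  0.75  1.04] err tool mm [-0.3 -0.2 -0.5] rot [ 0.04 -0.06  0.03] F [0.1 0.7 4. ] 0.56
T [[0.0003, 0.0002, 0.0005], [-0.0024, 0.0, 0.0066], [-0.0024, -0.0, 0.0066], [-0.0024, -0.0, 0.0066], [-0.0024, 0.0, 0.0066], [-0.003, 0.0, 0.0086], [0.0, 0.0, 0.0061], [0.0, 0.0, 0.01], [0.0, 0.0, 0.01]]
W [[-0.04, 0.06, -0.03], [0.0, 2.46, -0.0], [0.0, 2.46, -0.0], [0.0, 2.46, 0.0], [-0.0, 2.46, -0.0], [0.0, 3.17, 0.0], [0.0, 0.0, 0.0], [0.0, 0.0, 0.0], [0.0, 0.0, 0.0]]
```

Call:
play_rows --translation '[[0.0003, 0.0002, 0.0005], [-0.0024, 0, 0.0066], [-0.0024, 0, 0.0066], [-0.0024, 0, 0.0066], [-0.0024, 0, 0.0066], [-0.003, 0, 0.0086], [0, 0, 0.006], [0, 0, 0.01], [0, 0, 0], [0, 0, 0]]' --delta_rot '[[0, 0, 0], [0, 2.455, 0], [0, 2.455, 0], [0, 2.455, 0], [0, 2.455, 0], [0, 3.2, 0], [0, 0, 0], [0, 0, 0], [0, 0, 0], [0, 0, 0]]' --grip '[-1, -1, -1, -1, -1, -1, -1, -1, -1, -1]'

```text
clock: 34.17
tool_pos: [0.6599, -0.1879, 0.1278]
eef_rot: [-0.061, 0.998, -0.0, 0.0]
contact_force: [0.3, 0.5, -2.9]
opening: 0.56
finger_force: 58.0
```

```bash
python3 - <<'E'
from chk import *
s=chk("",140);rows([tcp(s) for s in(140,150,160,168)])
im,c=wr("w14",0);sil("wrist","foot_plate","w14");sil("wrist","nest","w14")
A=R.from_quat(s['eef_rot'])
H=A.apply([.0839,-.0008,.0664-.016])+s['tool_pos'];print("hole",proj("wrist",H,c),"rod at hole top",proj("wrist",T(N,[[0,0,H[2]]])[0],c),H)
for x,y in((-.047,.048),(-.047,-.048)):print("nest corner px",proj("wrist",T(N,[[x,y,.0096]])[0],c))
m=np.load("pics/w14_foot_plate.npy")
for k in m[:1]:
    for v0 in range(20,240,20):
        w=np.where(k[v0])[0]
        if len(w):print(v0,w.min(),w.max())
E
```

```text
34.17 [ 0.62  1.13 -0.88  1.46  0.95  1.02  1.19] err tool mm [-0.3 -0.1 -0.5] rot [ 0.02 -0.02  0.04] F [-0.3  0.4  2.9] 0.56
T [[0.0003, 0.0001, 0.0005], [0.0, 0.0, 0.01], [0.0, 0.0, 0.01], [0.0, 0.0, 0.008]]
W [[-0.02, 0.02, -0.04], [0.0, 0.0, 0.0], [0.0, 0.0, 0.0], [0.0, 0.0, 0.0]]
wrist foot_plate [(0.95, 23526, [174.0, 259.0])]
wrist nest [(0.69, 12545, [74.0, 258.0])]
hole [258.51599821  90.81502636] rod at hole top [258.65929795  90.05810994] [ 0.57674427 -0.19892132  0.07738155]
nest corner px [329.38267723  28.25386862]
nest corner px [186.7891351   28.37857904]
40 204 316
60 204 316
80 203 315
100 203 315
120 204 314
140 204 314
160 205 312
180 206 311
200 206 310
220 209 308
```

```bash
python3 - <<'E'
from chk import *
im,c=ld("w14");g=im.mean(-1).astype(int)
n=np.load("pics/w14_nest.npy")[0]
for v in (30,40,60,80,120,160):
    w=np.where(n[v])[0]; print(v,w.min() if len(w) else 0,w.max() if len(w) else 0,[proj("wrist",T(N,[[x,y,.02]])[0],c).round(1).tolist() for x,y in((-.04,.048),(-.04,-.048))] if v==30 else "")
print("cols",[ (np.where(n[:,u])[0].min(),np.where(n[:,u])[0].max()) for u in range(180,340,12) if n[:,u].any()])
for v in(50,70): print(v,g[v,172:204].tolist(),g[v,314:346].tolist())
for z in(0.,.02,.031):
    for x in(-.03,-.04): print(z,x,[[round(float(proj("wrist",T(N,[[x,y,z]])[0],c)[i]),1) for i in(0,1)] for y in(.048,.027,-.027,-.048)])
E
```

```text
30 185 332 [[333.3, 34.9], [183.0, 35.0]]
40 184 332 
60 183 333 
80 185 332 
120 185 331 
160 188 329 
cols [(np.int64(25), np.int64(184)), (np.int64(24), np.int64(184)), (np.int64(24), np.int64(35)), (np.int64(0), np.int64(36)), (np.int64(0), np.int64(99)), (np.int64(0), np.int64(111)), (np.int64(0), np.int64(112)), (np.int64(0), np.int64(105)), (np.int64(0), np.int64(45)), (np.int64(23), np.int64(37)), (np.int64(24), np.int64(182)), (np.int64(25), np.int64(184))]
50 [59, 60, 59, 59, 58, 60, 59, 59, 60, 61, 57, 57, 208, 207, 200, 198, 191, 190, 188, 186, 188, 157, 80, 73, 92, 99, 93, 89, 86, 85, 81, 105] [229, 235, 210, 47, 59, 86, 87, 73, 68, 83, 112, 112, 111, 105, 162, 184, 178, 179, 166, 100, 43, 46, 47, 45, 44, 46, 45, 48, 47, 46, 63, 81]
70 [65, 62, 60, 60, 60, 58, 57, 55, 56, 58, 57, 54, 93, 93, 95, 95, 97, 97, 97, 96, 97, 95, 94, 91, 93, 93, 89, 87, 86, 87, 82, 130] [231, 237, 192, 41, 48, 57, 59, 54, 50, 58, 58, 55, 56, 55, 55, 55, 52, 54, 48, 47, 47, 48, 47, 48, 51, 50, 51, 50, 52, 51, 56, 77]
0.0 -0.03 [[326.4, 53.9], [297.0, 52.3], [219.2, 52.4], [189.8, 54.1]]
0.0 -0.04 [[326.4, 40.5], [297.0, 38.8], [219.3, 38.8], [189.8, 40.6]]
0.02 -0.03 [[333.4, 49.6], [301.1, 47.6], [215.3, 47.7], [182.9, 49.7]]
0.02 -0.04 [[333.3, 34.9], [301.0, 32.7], [215.3, 32.8], [183.0, 35.0]]
0.031 -0.03 [[337.8, 46.8], [303.7, 44.6], [212.7, 44.6], [178.6, 47.0]]
0.031 -0.04 [[337.6, 31.3], [303.6, 28.9], [212.8, 28.9], [178.7, 31.5]]
```

Call:
play_rows --translation '[[0.0003, -0.0003, 0.01], [0, 0, 0.01], [0, 0, 0.008], [0, 0, 0.005], [0, 0, 0.003], [0, 0, 0], [0, 0, 0]]' --delta_rot '[[0, 0, 0], [0, 0, 0], [0, 0, 0], [0, 0, 0], [0, 0, 0], [0, 0, 0], [0, 0, 0]]' --grip '[-1, -1, -1, -1, -1, -1, -1]'

```text
clock: 35.2
tool_pos: [0.66, -0.188, 0.092]
eef_rot: [-0.061, 0.998, -0.0, 0.0]
contact_force: [-0.2, 0.0, -3.1]
opening: 0.565
finger_force: 58.0
```

```bash
python3 -c "
from chk import *
chk('',176);rows([tcp(180.9)])"
```

```text
35.2 [ 0.61  1.17 -0.85  1.46  0.99  0.98  1.17] err tool mm [-0.4 -0.2 -0.7] rot [ 0.02 -0.03  0.04] F [0.2 0.1 3.1] 0.565
T [[0.0004, 0.0002, 0.0056]]
W [[-0.02, 0.03, -0.04]]
```

Inside the lips with no contact force; lower to the floor.

Call:
play_rows --translation '[[0.0003, 0, 0.003], [0, 0, 0.0015], [0, 0, 0.001], [0, 0, 0.0005], [0, 0, 0], [0, 0, 0]]' --delta_rot '[[0, 0, 0], [0, 0, 0], [0, 0, 0], [0, 0, 0], [0, 0, 0], [0, 0, 0]]' --grip '[-1, -1, -1, -1, -1, -1]'

```text
clock: 35.95
tool_pos: [0.6595, -0.1881, 0.0865]
eef_rot: [-0.061, 0.998, -0.0, 0.0]
contact_force: [-2.0, -0.5, 6.1]
opening: 0.56
finger_force: 58.0
```

```bash
python3 -c "
from chk import *
chk('',180.9)"
```

```text
35.95 [ 0.6   1.18 -0.85  1.46  1.    0.97  1.17] err tool mm [ 0.1 -0.3 -0.1] rot [ 0.04 -0.01  0.04] F [ 2.1 -0.3 -6.1] 0.56
```

Call:
play_rows --translation '[[0, 0, 0], [0, 0, 0], [0, 0, 0], [0, 0, 0], [0, 0, -0.005], [0, 0, -0.02], [0, 0, -0.03], [0, 0, -0.03], [0, 0, -0.03], [0, 0, 0], [0, 0, 0]]' --delta_rot '[[0, 0, 0], [0, 0, 0], [0, 0, 0], [0, 0, 0], [0, 0, 0], [0, 0, 0], [0, 0, 0], [0, 0, 0], [0, 0, 0], [0, 0, 0], [0, 0, 0]]' --grip '[0.9, 0.9, 0.9, 0.9, 0.9, 0.9, 0.9, 0.9, 0.9, 0.9, 0.9]'

```text
clock: 37.33
tool_pos: [0.6592, -0.1881, 0.2007]
eef_rot: [-0.061, 0.998, -0.0, -0.0]
contact_force: [0.5, -0.3, -0.5]
opening: 0.947
finger_force: 0.0
```

```bash
python3 - <<'E'
from chk import *
s=r.get_state();print(s['clock'],s['tool_pos'],s['contact_force'],s['opening'])
im,c=wr("w15",0);sil("wrist","foot_plate","w15");look("wrist",["foot_plate"])
k=np.load("pics/w15_foot_plate.npy")[0]
# predicted seated plate corners (top z .036) vs mask
W=T(N,[[-.025,.025,.036],[-.025,-.025,.036],[.115,-.025,.036],[.115,.025,.036]])
print("pred",[proj("wrist",w,c).round(1).tolist() for w in W])
q=np.argwhere(k);print("mask rows",q[:,0].min(),q[:,0].max())
for v in range(q[:,0].min(),q[:,0].max()+1,12):
    w=np.where(k[v])[0];print(v,w.min(),w.max(),np.round(np.ptp([atz("wrist",u,v,.036,c)[1] for u in(w.min()-.5,w.max()+.5)]),4),end=" | ")
P=np.zeros(k.shape,np.uint8);cv2.fillPoly(P,[np.array([proj("wrist",w,c) for w in W]).round().astype(np.int32)],1)
print("IoU",(P.astype(bool)&k).sum()/(P.astype(bool)|k).sum())
E
```

```text
37.325 [ 0.65921667 -0.1881341   0.20071644] [ 0.5194686  -0.33449983 -0.5490824 ] 0.9468043210540842
wrist foot_plate [(0.62, 8385, [152.0, 258.0])]
wrist foot_plate [([0.6265, -0.189, 0.0351], 0.72)]
pred [[289.1, 66.0], [227.7, 66.0], [231.2, 225.6], [285.9, 225.5]]
mask rows 65 225
65 232 234 0.0024 | 77 229 289 0.0494 | 89 228 288 0.0496 | 101 229 289 0.0498 | 113 230 288 0.0483 | 125 229 288 0.0495 | 137 228 287 0.0498 | 149 228 288 0.0511 | 161 229 287 0.0498 | 173 229 287 0.0504 | 185 229 286 0.0501 | 197 230 286 0.0499 | 209 230 285 0.0497 | 221 230 285 0.0505 | IoU 0.8604772324684797
```

```bash
python3 -c "
from plant import r
print(r.finish_job())"
```

```text
the job is handed in; nothing more can be done
None
```

The foot plate is threaded on the rod, seated in the nest pocket and let go. The last camera check put its edges within about a pixel of the seated position, and I handed the job in at about 37 s; no verdict came back.

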